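# Put away the left and right motion controllers

## Robot

A 7-joint arm with a two-finger parallel gripper is mounted at the origin on the work surface. World frame = base frame: x ahead of the robot, y to its left, z up, the work surface at z = 0. Lengths are in m, angles in rad, forces in N, time in s.
With the tool pointing down it reaches from about 0.35 to 0.775 m from the base axis. Payload 3.1 kg.
Tool frame: the origin (TCP) lies at the very end of the fingers, on their centre line; the grasp point (between the pads) lies env.tcp_to_grasp behind it (env.tcp_to_grasp is the distance from the TCP to the grasp point, in m); z points along the fingers, x is the direction in which the jaws open and shut, and the axes are right-handed (so a half turn about z gives the same grasp; the last joint's range is limited). The gripper opens to 85 mm and grips with 20 to 120 N. Pads are 22 mm wide; open, the fingers measure 114 mm over their backs; the gripper's body (76 mm by 85 mm) begins 54 mm behind the grasp point. The pads swing forward as they close: fully open they stand 13 mm farther back than shut.
Start: joints at [-1.282, 0.311, 0.014, 1.512, -0.004, 1.319, -0.027], TCP at [0.179, 0.52, 0.21] pointing down, gripper open.
Joint ranges: [-2.7, 2.7], [-0.3, 1.91], [-1.27, 1.3], [0.12, 2.57], [-1.44, 4.58], [0.2, 2.03], [-3.05, 3.05]. Speed limits (rad/s): [2.79, 2.79, 3.14, 3.14, 3.14, 3.14, 3.14].

## Interface

Orientations are given as a unit quaternion [x, y, z, w].
In Python, from rig import env, eyes gives the robot as it stands. The module is installed in compiled form; this text tells all that it offers.
- The arm moves only by the shell command python3 -m pendant 'ROWS' [FORCE]. ROWS is JSON, a list of rows, each an object with "rotation": the turn, a rotation vector about the tool's x, y, z in units of 6 degrees (1.0 is 6 degrees), a list of three; "delta_pos": the shift along the tool's x, y, z in units of 50 mm (1.0 is 50 mm), a list of three; "fingers": the closure, from 0 (fully open) to 1 (shut). In form: [{"rotation": [ax, ay, az], "delta_pos": [x, y, z], "fingers": fingers}, ...]. A call has 1 to 10 rows; each row is the pose to reach, as a shift and turn from the pose measured when the call began, along the tool's axes at that moment; what a row does not reach only later rows make up. A row lasts 1/10 s, in which the tool goes at most 50 mm and 8.59 degrees, less where a joint would pass 70% of its speed; a pose out of reach is approached as far as the arm can. A call with a gripper value outside its range is refused whole. The fingers move at their own pace and stop on an object; FORCE is the grip in N (left out, the last holds). Time passes only in rows, so rows that repeat a pose let the fingers close. It gives the time, the measured TCP pose, the force and the opening at its end, in the units of the state.
- env.observe(): the state, without advancing time (a new reading comes with each control period).
- eyes.camera(name): name is "scene" or "top" or "wrist"; returns the picture (420x560x3 uint8, blue, green, red); there is no depth.
- eyes.camera_model(name): a dict with "intrinsics" (3x3 intrinsics, pixels), "extrinsics" (4x4, takes a point from camera to world coordinates). Camera axes: x right, y down, z forward; pixel columns grow to the right and rows downward; lengths in m; the calibration is good to about 2 mm. A picture is of the moment at which its call begins: read the wrist's pose just before it. camera_model takes no time and is no camera call; for the wrist camera it gives the pose at the moment of the call.
- env.job_done(): hands the job in, once; it reports no verdict.
Trained networks look in the newest picture that a camera, given by its name, has taken for a name from the list of things; names that differ only in an ending like _2 or _b are one class to them, and where a whole thing is asked for, a point or a joint stands for the part that bears it (a point fixed in the world has none). Each returns a list of dicts, best first, with "score" (0 to 1); they miss things now and then, are a little off and sometimes report something else, mostly with a low value. They report only what shows in the picture. A call takes as long as a camera call. They do not tell look-alikes from the thing itself.
- eyes.boxes_of(camera, query): "at" ([column, row] in pixels, amid what is visible of it).
- eyes.trace(camera, query): "pixels" (420x560 bool, what is visible of it) and "at" ([column, row] in pixels, amid what is visible of it).
The state is a dict: "clock": time; "joint_positions": joint angles; "joint_vel": joint speeds; "tau": joint torques, N m; "eef_pos": TCP position; "orientation": TCP orientation; "wrist_force": force on the tool from outside, world axes, zero at the start; "wrist_torque": the same for the moment, N m; "finger_gap": finger opening in m.
Only numpy, scipy, OpenCV 4.12 (cv2) and the standard library are available. Lean on these libraries where they do the work, as an engineer would, in place of code of your own. Each camera call takes 0.05 s, during which the arm holds its last target.

## Task

Lift the two motion controllers up and off their hooks on the stand and stand each one, handle down, in its own compartment of the blue caddy: the left-hand controller in the left compartment and the right-hand controller in the right one, left and right as seen from the robot. Set them down gently, do not wrench the hooks, do not let a controller fall, and leave the knight miniature and the steel dice cup where they stand.

Things in the scene. Friction and masses are not known exactly. Their poses are not given: they have to be found in the camera images.
- stand: fixed dark steel stand, base 150 x 270 x 12, with two hooks pointing to its -x (to the robot). Origin on the shelf, under the hung rings. The hooks come from a crossbar with its front face at x = +86 and its top at height 224; nothing is higher than 231. A ring comes off its hook when lifted 15 to 45 and then drawn 65 or more to the stand's -x, held level.
- hook_a (a point): hook on the stand's +y side: this point lies midway between its two level round prongs (each 7 thick, 54 apart on centres, 47 free between), at their axes' height 215, at stand (0, +75). At x = -22 to -29 the prongs turn up, tips 15.5 above the axes. The ring hangs over both, touching 45 degrees either side of its top. Either controller may hang here.
- hook_b (a point): the same for the hook on the stand's -y side, at stand (0, -75)
- controller_left: left-hand motion controller, white, 170 tall, 0.14 kg. Origin: ring centre; x: ring axis, buttons face -x; z: towards the ring's top. Flat ring band: radii 49 and 42, 18 wide. Under it a button pod, 48 across (z -25..-73, x -21..+19 with stick and trigger), and a slanting handle 33 thick. Seen from the button side, ring up, the handle's end slants to the viewer's left (+y) and the black thumb stick is on the right of the face.
- controller_right: right-hand motion controller, white, 170 tall, 0.14 kg. Origin: ring centre; x: ring axis, buttons face -x; z: towards the ring's top. Flat ring band: radii 49 and 42, 18 wide. Under it a button pod, 48 across (z -25..-73, x -21..+19 with stick and trigger), and a slanting handle 33 thick. Seen from the button side, ring up, the handle's end slants to the viewer's right (-y) and the black thumb stick is on the left of the face.
- controller_left_top (a point): middle of the top of the left controller's ring band, 45.5 above its origin; it lies between and above the prongs, free to be pinched from above across the band's 18 width (fingers either side along the controller's x)
- controller_right_top (a point): the same on the right controller
- controller_left_foot (a point): rounded lower end of the left controller's handle, at (6, +24, -121.5) from its origin
- controller_right_foot (a point): rounded lower end of the right controller's handle, at (6, -24, -121.5) from its origin
- caddy: fixed blue open-topped caddy, outside 64 (x) x 280 (y) x 100 high, walls and floor 4 thick, two dividers 90 high leaving a narrow empty slot (36) in the middle. Origin under its centre; its -x side faces the robot, y runs along its length. The left and right compartments at its ends are each 56 (x) by 114 (y) inside. It may stand left or right of the stand.
- bin_left (a point): centre of the inner floor of the left compartment (caddy y = +79, the robot's left), 4 above the shelf
- bin_right (a point): centre of the inner floor of the right compartment (caddy y = -79, the robot's right), 4 above the shelf
- knight: painted knight miniature on a round black base 42 across, 78 tall, 0.13 kg, loose, in front of the robot. Origin: centre of its underside
- dice_cup: stainless steel shot-glass dice cup, 52 across the rim, 72 high, 0.12 kg, loose, standing beyond the stand and caddy. Origin: centre of its underside
Not all that is in view belongs to the job. Leave any turquoise look-alike of the controller_right alone. Leave any yellow look-alike of the controller_left alone.

How it is judged:
At the end, for the whole second after the job is handed in: Each controller stands in its own compartment: the lower end of its handle inside the compartment's walls and within 30 mm of its floor, the ring up and the controller no more than about 34 degrees from upright, at rest and released (x of controller_left_foot in the frame of bin_left between -0.03 and 0.03 m and y of controller_left_foot in the frame of bin_left between -0.059 and 0.059 m and z of controller_left_foot in the frame of bin_left below 0.03 m and angle between each of controller_left, controller_right's own z axis and vertical below 0.6 rad and linear speed of each of controller_left, controller_right below 0.02 m/s and angular speed of each of controller_left, controller_right below 0.2 rad/s and x of controller_right_foot in the frame of bin_right between -0.03 and 0.03 m and y of controller_right_foot in the frame of bin_right between -0.059 and 0.059 m and z of controller_right_foot in the frame of bin_right below 0.03 m); the robot touches nothing.
It fails at once if the knight miniature or the dice cup is displaced by more than 20 mm (distance of any of knight, dice_cup from where it was at the start of the episode above 0.02 m).
It fails at once if a controller falls onto the shelf (its ring centre comes lower than 85 mm) (height (world z) of any of controller_left, controller_right below 0.085 m).
It fails at once if a controller is dropped into the caddy instead of lowered (faster than 0.6 m/s with its handle's end less than 50 mm above the caddy's floor) ((z of controller_left_foot in the frame of bin_left below 0.05 m and linear speed of controller_left above 0.6 m/s) or (z of controller_right_foot in the frame of bin_right below 0.05 m and linear speed of controller_right above 0.6 m/s)).
It fails at once if a controller is rammed into the caddy (over 30 N) (contact force between any of controller_left, controller_right and caddy above 30 N).
It fails at once if a controller is wrenched against the stand's hooks (over 30 N) (contact force between any of controller_left, controller_right and stand above 30 N).
It also fails if it takes over 72 s, if anything falls off the work surface, if the arm or the gripper's body presses on something with over 40 N, if the wrist force passes 120 N, or if a joint passes its speed limit or range.

## Working session

There is one attempt and no reset: what is moved stays moved. The work goes in short steps, Python scripts to look and compute and a shell command to move; the robot and the scene stay as the last step left them, time stands still between calls to the robot, and variables do not carry over. Pictures are saved under pics/ and viewed, and the job is handed in when it is done.

```bash
mkdir -p pics; ls
python3 - <<'E'
from rig import env, eyes
import cv2,numpy as np
o=env.observe()
print({k:np.round(v,3).tolist() for k,v in o.items()}, env.tcp_to_grasp)
for c in ["scene","top","wrist"]:
    im=eyes.camera(c); cv2.imwrite(f"pics/{c}0.png",im)
    m=eyes.camera_model(c); print(c,np.round(m["intrinsics"],1).tolist(),np.round(m["extrinsics"],3).tolist())
E
```

```text
pics
{'clock': 0.0, 'joint_positions': [-1.282, 0.312, 0.014, 1.513, -0.004, 1.319, -0.027], 'joint_vel': [-0.0, 0.001, -0.001, 0.001, -0.002, -0.001, -0.001], 'tau': [-0.0, -37.992, 0.146, -23.059, 0.012, 0.014, -0.0], 'eef_pos': [0.178, 0.519, 0.209], 'orientation': [0.814, 0.581, -0.001, 0.001], 'wrist_force': [-0.106, -0.049, 0.52], 'wrist_torque': [0.011, 0.036, -0.005], 'finger_gap': 0.085} 0.0187
scene [[541.6, 0.0, 282.6], [0.0, 541.6, 211.5], [0.0, 0.0, 1.0]] [[-0.176, 0.665, -0.726, 1.497], [0.984, 0.127, -0.122, 0.126], [0.011, -0.736, -0.677, 1.058], [0.0, 0.0, 0.0, 1.0]]
top [[463.0, 0.0, 283.3], [0.0, 463.0, 206.0], [0.0, 0.0, 1.0]] [[0.04, -0.978, 0.206, 0.234], [-0.999, -0.04, 0.003, -0.039], [0.005, -0.206, -0.978, 1.606], [0.0, 0.0, 0.0, 1.0]]
wrist [[374.3, 0.0, 275.4], [0.0, 374.3, 208.7], [0.0, 0.0, 1.0]] [[0.324, 0.899, 0.294, 0.103], [0.946, -0.308, -0.103, 0.546], [-0.002, 0.311, -0.95, 0.372], [0.0, 0.0, 0.0, 1.0]]
```

View pics/scene0.png

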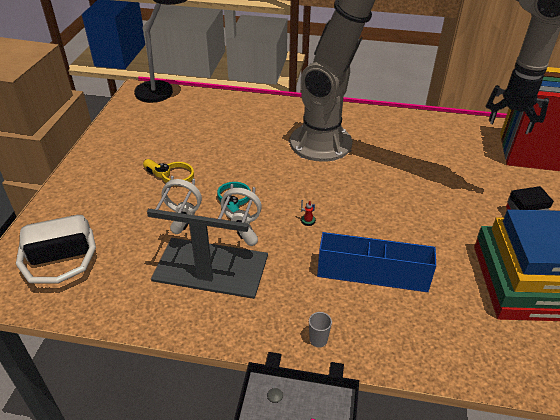

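View pics/top0.png

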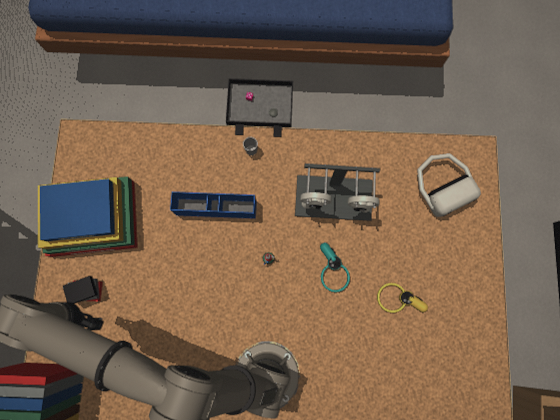

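View pics/wrist0.png

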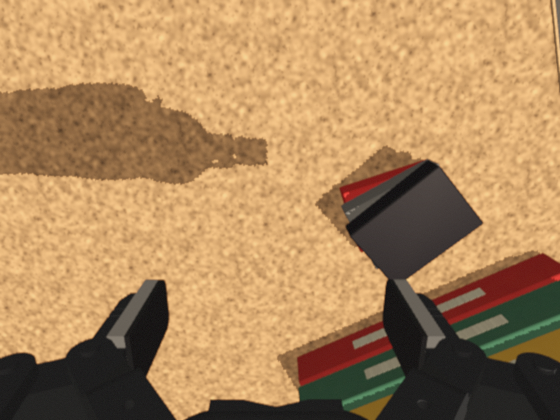

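Top view: two white controllers hang on the stand at about (315,200) and (363,200). The turquoise look-alike (335,275) and the yellow one (400,298) lie on the table. The caddy is at (213,205), the knight at (268,259) and the cup at (251,146). Next I'll measure.

```bash
cat > h.py <<'E'
import numpy as np, cv2
from rig import env, eyes
def ray(c,p,m=None):
    m=m or eyes.camera_model(c); K=m["intrinsics"];E=np.array(m["extrinsics"])
    d=E[:3,:3]@np.linalg.solve(K,[p[0],p[1],1.]); return E[:3,3],d
def atz(c,p,z,m=None):
    o,d=ray(c,p,m); return o+d*(z-o[2])/d[2]
def proj(c,X,m=None):
    m=m or eyes.camera_model(c); E=np.array(m["extrinsics"]); K=np.array(m["intrinsics"])
    q=K@(E[:3,:3].T@(np.asarray(X,float)-E[:3,3])); return q[:2]/q[2]
def tri(obs):
    A=np.zeros((3,3));b=np.zeros(3)
    for c,p in obs:
        o,d=ray(c,p); d=d/np.linalg.norm(d); P=np.eye(3)-np.outer(d,d); A+=P;b+=P@o
    X=np.linalg.solve(A,b)
    return X,[np.round(proj(c,X)-p,1).tolist() for c,p in obs]
E
python3 - <<'E'
from h import *
for c in ["scene","top"]:
    im=eyes.camera(c)
    x0,y0,w,h=(140,160,320,190) if c=="scene" else (160,130,240,140)
    z=3 if c=="top" else 2.5
    cv2.imwrite(f"pics/{c}1.png",cv2.resize(im[y0:y0+h,x0:x0+w],None,fx=z,fy=z,interpolation=cv2.INTER_CUBIC))
    for n in ["controller_left","controller_right","controller_left_top","controller_right_top","controller_left_foot","controller_right_foot","hook_a","hook_b","bin_left","bin_right","caddy","stand","knight","dice_cup"]:
        print(c,n,[(np.round(d["at"],1).tolist(),round(float(d["score"]),2)) for d in eyes.boxes_of(c,n)])
print(env.observe()["clock"])
E
```

```text
scene controller_left [([250.1, 213.6], 0.92), ([164.5, 173.2], 0.67)]
scene controller_right [([181.0, 206.4], 0.83), ([232.7, 197.8], 0.75), ([246.3, 215.2], 0.16)]
scene controller_left_top [([165.8, 165.8], 0.9)]
scene controller_right_top [([184.4, 204.5], 0.93), ([231.9, 196.1], 0.75)]
scene controller_left_foot [([241.9, 214.3], 0.76)]
scene controller_right_foot [([237.3, 199.4], 0.77), ([180.3, 205.3], 0.56), ([205.7, 260.3], 0.36)]
scene hook_a [([205.4, 259.6], 0.66)]
scene hook_b [([205.4, 259.6], 0.66)]
scene bin_left [([372.4, 258.9], 0.64)]
scene bin_right [([380.5, 263.3], 0.82)]
scene caddy [([204.1, 259.5], 0.74), ([377.4, 260.2], 0.71)]
scene stand [([207.2, 260.7], 0.8), ([316.9, 330.0], 0.42)]
scene knight [([308.6, 217.4], 0.55)]
scene dice_cup [([316.0, 329.5], 0.63)]
top controller_left [([316.6, 195.7], 0.86), ([407.1, 297.5], 0.75)]
top controller_right [([359.4, 203.2], 0.96), ([330.0, 266.1], 0.77)]
top controller_left_top [([314.1, 197.6], 0.75), ([410.0, 300.2], 0.56)]
top controller_right_top [([365.4, 203.6], 0.88), ([334.1, 260.1], 0.83), ([336.2, 187.2], 0.31)]
top controller_left_foot [([410.0, 302.8], 0.75), ([314.2, 197.2], 0.59), ([213.3, 205.9], 0.2)]
top controller_right_foot [([364.9, 198.0], 0.76), ([329.7, 259.1], 0.72)]
top hook_a [([336.5, 187.8], 0.89)]
top hook_b [([336.5, 187.8], 0.89)]
top bin_left [([214.6, 203.3], 0.82), ([361.7, 201.2], 0.53)]
top bin_right [([214.5, 203.3], 0.91), ([363.3, 199.9], 0.24)]
top caddy [([214.5, 204.2], 0.77)]
top stand [([334.8, 187.0], 0.69)]
top knight [([266.8, 259.6], 0.58)]
top dice_cup [([364.9, 200.2], 0.63), ([247.9, 144.3], 0.57)]
1.65
```

View pics/scene1.png

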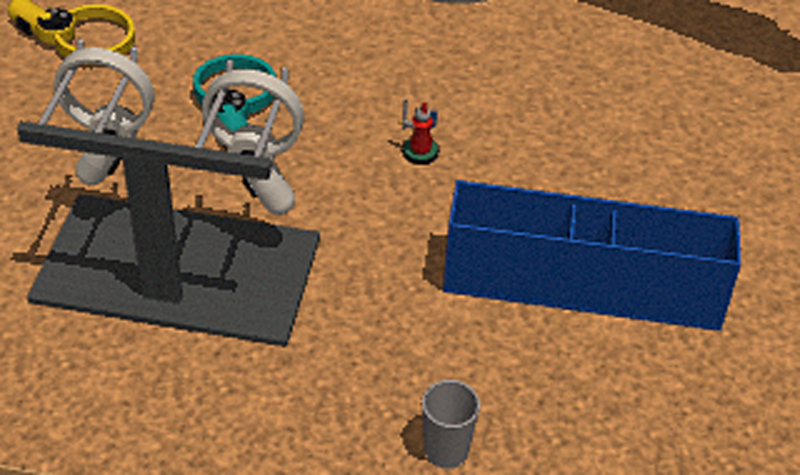

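View pics/top1.png

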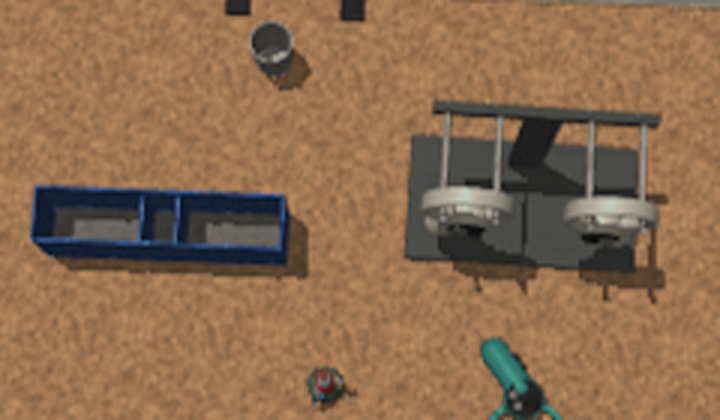

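The two white controllers are the ones meant. The one on the +y hook at scene (250,214) and top (315,197) slants its handle to +y, so it is the left controller. The one at scene (181,206) and top (363,201) slants to -y, so it is the right. The turquoise and yellow ones on the table are the look-alikes. I'll fit the stand and caddy poses from their corners.

Run:
```python
from h import *
im=cv2.imread("pics/top0.png"); cv2.imwrite("pics/ta.png",cv2.resize(im[150:235,285:390],None,fx=7,fy=7,interpolation=cv2.INTER_CUBIC))
cv2.imwrite("pics/tb.png",cv2.resize(im[180:230,160:270],None,fx=7,fy=7,interpolation=cv2.INTER_CUBIC))
im=cv2.imread("pics/scene0.png"); cv2.imwrite("pics/sa.png",cv2.resize(im[170:300,140:280],None,fx=4.5,fy=4.5,interpolation=cv2.INTER_CUBIC))
cv2.imwrite("pics/sb.png",cv2.resize(im[225:300,305:445],None,fx=5.5,fy=5.5,interpolation=cv2.INTER_CUBIC))
```

```text
(no output)
```

View pics/ta.png

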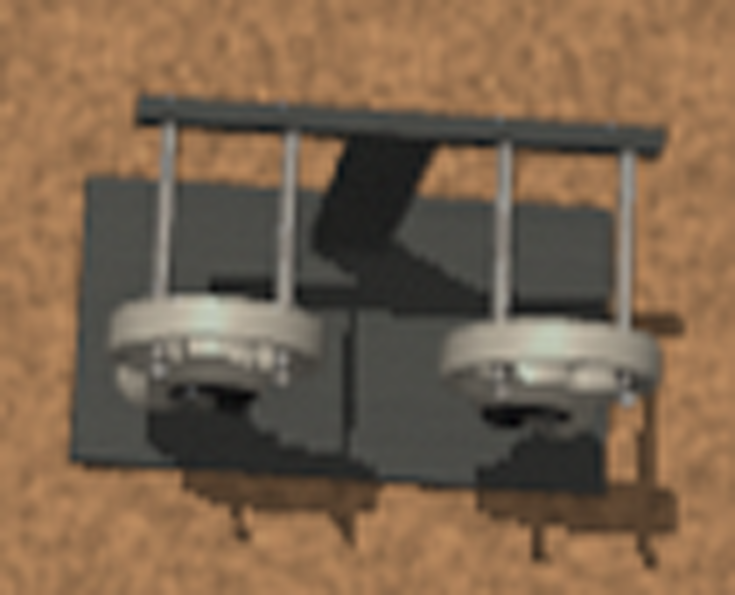

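View pics/tb.png

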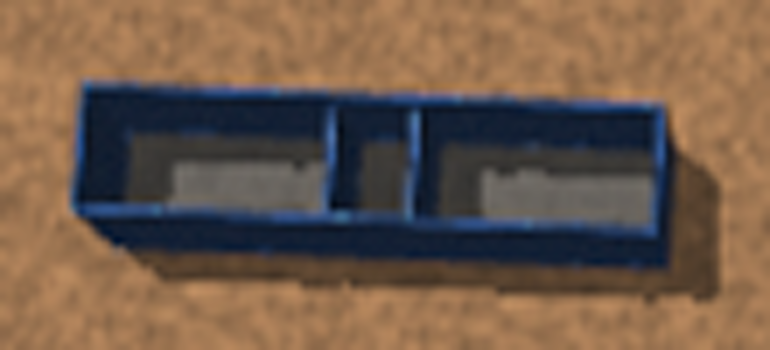

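View pics/sa.png

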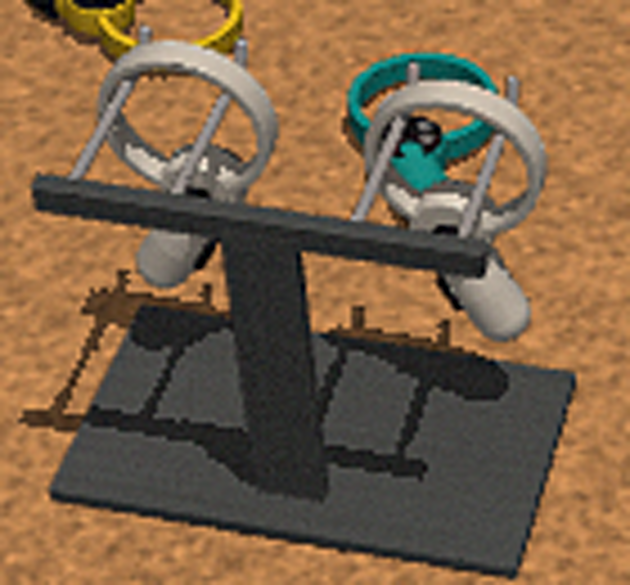

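View pics/sb.png

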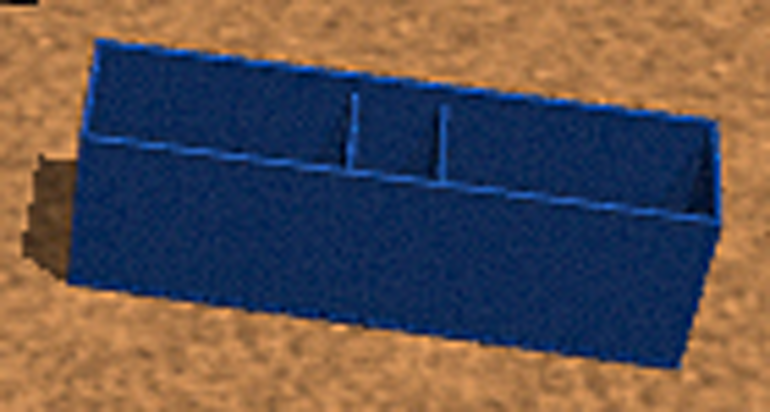

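```bash
cat > fit.py <<'E'
from h import *
from scipy.optimize import least_squares
C={c:eyes.camera_model(c) for c in("top","scene")}
px=lambda o,s:(lambda u,v:np.array([(u+.5)/s-.5+o[0],(v+.5)/s-.5+o[1]]))
ta=px((285,150),7);tb=px((160,180),7);sa=px((140,170),4.5);sb=px((305,225),5.5)
def world(p,P):
    c,s=np.cos(p[2]),np.sin(p[2]); return np.array([p[0]+c*P[0]-s*P[1],p[1]+s*P[0]+c*P[1],P[2]])
B=lambda sx,sy:(lambda bx:(bx+sx*.075,sy*.135,.012)); F=lambda *P:(lambda bx:P)
st=[("top",ta(87,178),B(1,1)),("top",ta(72,463),B(-1,1)),("top",ta(612,210),B(1,-1)),("top",ta(606,493),B(-1,-1)),
("scene",sa(52,493),B(1,-1)),("scene",sa(517,570),B(1,1)),("scene",sa(576,375),B(-1,1))]
for v,y in zip([(169,122),(291,132),(505,143),(627,152)],[.102,.048,-.048,-.102]): st.append(("top",ta(*v),F(.086,y,.2185)))
for v,y in zip([(145,30),(241,42),(413,65),(512,78)],[-.102,-.048,.048,.102]): st.append(("scene",sa(*v),F(-.0255,y,.2305)))
f=lambda p:np.concatenate([proj(c,world(p,P(p[3])),C[c])-q for c,q,P in st])
r=least_squares(f,[.5,-.2,0,.03],loss="soft_l1"); print("stand",np.round(r.x,4)); print(np.round(f(r.x).reshape(-1,2),1).tolist()); S=r.x
H=.1;O=.032;L=.14
cd=[("top",tb(82,85),(O,L,H)),("top",tb(75,210),(-O,L,H)),("top",tb(664,104),(O,-L,H)),("top",tb(657,233),(-O,-L,H)),("top",tb(668,267),(-O,-L,0)),
("top",tb(333,104),(O,.02,.09)) ,("top",tb(415,108),(O,-.02,.09)),
("scene",sb(96,40),(-O,-L,H)),("scene",sb(717,120),(-O,L,H)),("scene",sb(84,137),(O,-L,H)),("scene",sb(720,221),(O,L,H)),("scene",sb(70,283),(O,-L,0)),("scene",sb(678,368),(O,L,0))]
g=lambda p:np.concatenate([proj(c,world(p,P),C[c])-q for c,q,P in cd])
r=least_squares(g,[.5,.2,0],loss="soft_l1"); print("caddy",np.round(r.x,4)); print(np.round(g(r.x).reshape(-1,2),1).tolist()); Cd=r.x
for n,P in [("hookA",(0,.075,.215)),("hookB",(0,-.075,.215))]: print(n,np.round(world(S,P),4))
for n,P in [("binL",(0,.079,.004)),("binR",(0,-.079,.004))]: print(n,np.round(world(Cd,P),4))
print("knight",atz("top",(268,259),.04,C["top"]).round(3),"cup",atz("top",(251,146),.07,C["top"]).round(3))
E
python3 fit.py
```

```text
stand [ 0.5638 -0.2085 -0.0224  0.0461]
[[-0.6, -0.9], [-0.9, -0.4], [-0.0, -0.8], [-0.1, 0.1], [-1.4, -0.9], [0.0, -0.3], [0.3, -1.0], [-0.2, 0.5], [-0.3, 0.1], [-0.1, 0.4], [-0.2, 0.2], [-0.4, -0.2], [-0.4, 0.2], [-0.1, 0.4], [-0.0, 0.6]]
caddy [0.5543 0.2034 0.0071]
[[-0.6, -0.3], [-1.2, 0.7], [0.0, -0.2], [0.1, 0.2], [0.2, 0.7], [-0.1, -1.1], [0.1, -1.3], [-0.2, -0.7], [0.2, -0.8], [-1.1, -0.1], [0.6, 0.0], [-0.7, 0.3], [0.1, 0.1]]
hookA [ 0.5654 -0.1335  0.215 ]
hookB [ 0.5621 -0.2835  0.215 ]
binL [0.5538 0.2824 0.004 ]
binR [0.5549 0.1244 0.004 ]
knight [0.379 0.01  0.04 ] cup [0.766 0.087 0.07 ]
```

Stand and caddy fit within about 1 px, and the sizes are consistent. I'll write a helper that converts world waypoints to row units, then go to a viewpoint above the hooks.

```bash
cat > units.py <<'E'
import sys,json
from h import *
from scipy.spatial.transform import Rotation as R
# args: JSON list of [x,y,z,yaw_deg of tool x]
o=env.observe(); p=np.array(o["eef_pos"]); r=R.from_quat(o["orientation"])
print("t",round(o["clock"],2),"p",p.round(4),"xaxis",r.as_matrix()[:,0].round(3),"z",r.as_matrix()[:,2].round(3),"gap",round(o["finger_gap"],4),"F",np.round(o["wrist_force"],1))
for w in json.loads(sys.argv[1]) if len(sys.argv)>1 else []:
    t=np.deg2rad(w[3]); x=[np.cos(t),np.sin(t),0]; z=[0,0,-1.]; M=np.column_stack([x,np.cross(z,x),z])
    print(w,"dp",np.round(r.inv().apply(np.array(w[:3])-p)/.05,3).tolist(),"rot",np.round(np.rad2deg((r.inv()*R.from_matrix(M)).as_rotvec())/6,2).tolist())
E
python3 units.py '[[0.22,0.50,0.40,71],[0.42,0.32,0.40,40],[0.5,0.1,0.40,15],[0.55,-0.20,0.40,-1.3]]'
```

```text
t 1.65 p [0.1786 0.5202 0.2103] xaxis [0.325 0.946 0.   ] z [ 0. -0. -1.] gap 0.0856 F [-0.8  0.3 -0.2]
[0.22, 0.5, 0.4, 71] dp [-0.113, 0.914, -3.794] rot [0.0, -0.0, 0.01]
[0.42, 0.32, 0.4, 40] dp [-2.219, 5.866, -3.793] rot [0.0, -0.0, 5.18]
[0.5, 0.1, 0.4, 15] dp [-5.861, 8.808, -3.793] rot [0.0, -0.0, 9.34]
[0.55, -0.2, 0.4, -1.3] dp [-11.211, 11.703, -3.793] rot [0.0, -0.0, 12.06]
```

```bash
python3 -m pendant '[{"rotation":[0,0,0],"delta_pos":[0,0.3,-1.3],"fingers":0},{"rotation":[0,0,0],"delta_pos":[0,0.6,-2.6],"fingers":0},{"rotation":[0,0,0.5],"delta_pos":[-0.1,0.9,-3.8],"fingers":0},{"rotation":[0,0,1.5],"delta_pos":[-0.5,1.9,-3.8],"fingers":0},{"rotation":[0,0,2.7],"delta_pos":[-1,3,-3.8],"fingers":0},{"rotation":[0,0,3.8],"delta_pos":[-1.6,4.2,-3.8],"fingers":0},{"rotation":[0,0,5],"delta_pos":[-2.2,5.4,-3.8],"fingers":0},{"rotation":[0,0,6.2],"delta_pos":[-3,6.3,-3.8],"fingers":0},{"rotation":[0,0,7.4],"delta_pos":[-3.9,7.2,-3.8],"fingers":0},{"rotation":[0,0,8.5],"delta_pos":[-4.8,8,-3.8],"fingers":0}]' && python3 units.py '[[0.5,0.1,0.40,15],[0.55,-0.20,0.40,-1.3]]'
```

```text
clock: 2.65
eef_pos: [0.432, 0.2498, 0.3998]
orientation: [0.985, 0.172, 0.0, -0.0]
wrist_force: [0.5, 0.7, 0.9]
finger_gap: 0.0855
t 2.65 p [0.432  0.2498 0.3998] xaxis [0.941 0.338 0.   ] z [ 0.  0. -1.] gap 0.0855 F [0.5 0.7 0.9]
[0.5, 0.1, 0.4, 15] dp [0.266, 3.279, -0.005] rot [-0.0, -0.0, 0.79]
[0.55, -0.2, 0.4, -1.3] dp [-0.821, 9.264, -0.005] rot [-0.0, -0.0, 3.51]
```

```bash
python3 -m pendant '[{"rotation":[0,0,0.3],"delta_pos":[0.1,1,0],"fingers":0},{"rotation":[0,0,0.6],"delta_pos":[0.2,2,0],"fingers":0},{"rotation":[0,0,0.9],"delta_pos":[0.25,3,0],"fingers":0},{"rotation":[0,0,1.3],"delta_pos":[0.2,4,0],"fingers":0},{"rotation":[0,0,1.8],"delta_pos":[0,5,0],"fingers":0},{"rotation":[0,0,2.2],"delta_pos":[-0.1,6,0],"fingers":0},{"rotation":[0,0,2.7],"delta_pos":[-0.3,7,0],"fingers":0},{"rotation":[0,0,3.2],"delta_pos":[-0.6,8.2,0],"fingers":0},{"rotation":[0,0,3.5],"delta_pos":[-0.82,9.26,0],"fingers":0},{"rotation":[0,0,3.5],"delta_pos":[-0.82,9.26,0],"fingers":0}]' && python3 units.py
python3 - <<'E'
from h import *
m=eyes.camera_model("wrist"); im=eyes.camera("wrist"); cv2.imwrite("pics/w1.png",im)
import json; json.dump({k:np.array(v).tolist() for k,v in m.items()},open("w1.json","w"))
S=[0.5638,-0.2085,-0.0224]
from math import cos,sin
for n,P in [("topL",(0,.075,.2333)),("topR",(0,-.075,.2333)),("tip",(-.0255,.102,.2305)),("tip",(-.0255,.048,.2305)),("tip",(-.0255,-.048,.2305)),("tip",(-.0255,-.102,.2305))]:
    c,s=cos(S[2]),sin(S[2]); print(n,proj("wrist",(S[0]+c*P[0]-s*P[1],S[1]+s*P[0]+c*P[1],P[2]),m).round(1))
for q in ["controller_left","controller_right"]: print(q,[(np.round(d["at"],1).tolist(),round(float(d["score"]),2)) for d in eyes.boxes_of("wrist",q)])
E
```

```text
clock: 3.65
eef_pos: [0.5485, -0.206, 0.3991]
orientation: [1.0, -0.015, -0.001, 0.002]
wrist_force: [0.5, 0.4, -0.0]
finger_gap: 0.0851
t 3.65 p [ 0.5485 -0.206   0.3991] xaxis [ 1.    -0.03  -0.001] z [-0.001 -0.003 -1.   ] gap 0.0851 F [ 0.5  0.4 -0. ]
topL [293.8  93.9]
topR [292.6 256.4]
tip [263.   59.7]
tip [264.1 126.5]
tip [265.8 229.4]
tip [266.7 280. ]
controller_left [([107.5, 289.4], 0.79), ([284.5, 88.6], 0.67), ([288.8, 232.6], 0.66)]
controller_right [([151.9, 148.3], 0.98), ([286.1, 237.5], 0.57)]
```

View pics/w1.png

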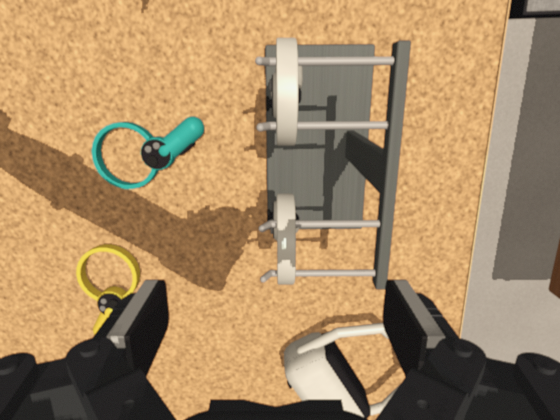

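The tips match within 2–3 px, but the rings sit about 7 px nearer to -x than the hook origin. I'll zoom in to measure them.

Run:
```python
from h import *
m=eyes.camera_model("wrist"); im=eyes.camera("wrist"); cv2.imwrite("pics/w2.png",im)
print(env.observe()["eef_pos"])
cv2.imwrite("pics/w2c.png",cv2.resize(im[30:295,240:320],None,fx=2.2,fy=2.2,interpolation=cv2.INTER_CUBIC))
hsv=cv2.cvtColor(im,cv2.COLOR_BGR2HSV)
for rows in [range(60,130,6),range(196,284,6)]:
    for r in rows:
        g=im[r].astype(int); w=[c for c in range(260,320) if g[c].min()>110 and hsv[r,c,1]<60]
        print(r,w[:1],w[-1:],len(w))
for q in [(270,72),(300,72)]: pass
```

```text
[ 0.5500964  -0.19956836  0.39948501]
60 [267] [319] 53
66 [260] [319] 60
72 [275] [318] 31
78 [268] [319] 50
84 [273] [318] 46
90 [273] [319] 41
96 [273] [317] 34
102 [273] [316] 32
108 [273] [317] 26
114 [274] [296] 23
120 [275] [316] 27
126 [276] [319] 44
196 [] [] 0
202 [276] [293] 18
208 [274] [293] 20
214 [273] [294] 22
220 [273] [293] 21
226 [267] [319] 48
232 [273] [296] 24
238 [273] [292] 20
244 [276] [293] 18
250 [277] [293] 17
256 [276] [293] 18
262 [277] [292] 16
268 [276] [293] 18
274 [269] [319] 48
280 [260] [293] 27
```

View pics/w2c.png

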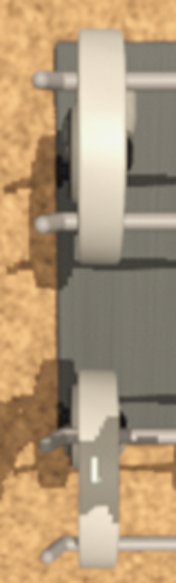

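Run:
```python
from h import *
m=eyes.camera_model("wrist"); print(env.observe()["eef_pos"])
px=lambda u,v:((u+.5)/2.2-.5+240,(v+.5)/2.2-.5+30)
for n,a,b in [("L",(78,145),(127,145)),("R",(79,485),(118,485))]:
    A,B=atz("wrist",px(*a),.237,m),atz("wrist",px(*b),.237,m); print(n,A.round(4),B.round(4),((A+B)/2).round(4),np.linalg.norm(A-B).round(4))
# ends of ring in rows (widest, at centre height .188 outer radius 49)
for n,a,b,z in [("L",(102,30),(102,263),.188),("R",(98,370),(98,567),.188)]:
    A,B=atz("wrist",px(*a),z,m),atz("wrist",px(*b),z,m); print(n,A.round(4),B.round(4),((A+B)/2).round(4),np.linalg.norm(A-B).round(4))
for u in [(40,80),(43,224),(47,447),(52,557)]: print("tip",atz("wrist",px(*u),.2305,m).round(4))
for n,X in [("L",(.559,-.1335,.237)),("R",(.556,-.2835,.237))]: print(n,"top view",proj("top",X).round(1),"crop",((proj("top",X)-[285,150])*7).round(0), proj("scene",X).round(1),((proj("scene",X)-[140,170])*4.5).round(0))
```

```text
[ 0.5500964  -0.19956836  0.39948501]
L [ 0.551  -0.1272  0.237 ] [ 0.5696 -0.1276  0.237 ] [ 0.5603 -0.1274  0.237 ] 0.0185
R [ 0.5484 -0.2676  0.237 ] [ 0.5653 -0.268   0.237 ] [ 0.5568 -0.2678  0.237 ] 0.0168
L [ 0.5619 -0.0826  0.188 ] [ 0.5607 -0.18    0.188 ] [ 0.5613 -0.1313  0.188 ] 0.0974
R [ 0.5582 -0.2306  0.188 ] [ 0.5567 -0.3361  0.188 ] [ 0.5575 -0.2834  0.188 ] 0.1055
tip [ 0.5372 -0.1036  0.2305]
tip [ 0.5365 -0.1571  0.2305]
tip [ 0.5349 -0.2523  0.2305]
tip [ 0.5354 -0.306   0.2305]
L top view [316.3 195.5] crop [219. 318.] [240.1 189. ] [450.  86.]
R top view [365.6 198.4] crop [565. 339.] [178.9 180.5] [175.  47.]
```

Both rings hang about 5 mm in front of the hook origins: left at (0.5605, -0.132), right at (0.557, -0.282). Band widths of 18.5 and 17 mm agree with the given 18. Next I descend on the left ring.

```bash
python3 units.py '[[0.5605,-0.132,0.30,-1.3],[0.5605,-0.132,0.214,-1.3]]'
```

```text
t 3.85 p [ 0.5501 -0.1996  0.3995] xaxis [ 1.    -0.022  0.   ] z [ 0.     0.001 -1.   ] gap 0.0851 F [ 0.2  0.8 -0. ]
[0.5605, -0.132, 0.3, -1.3] dp [0.178, -1.353, 1.991] rot [-0.01, -0.0, 0.01]
[0.5605, -0.132, 0.214, -1.3] dp [0.178, -1.352, 3.711] rot [-0.01, -0.0, 0.01]
```

```bash
python3 -m pendant '[{"rotation":[0,0,0],"delta_pos":[0.06,-0.4,0.3],"fingers":0},{"rotation":[0,0,0],"delta_pos":[0.12,-0.9,0.9],"fingers":0},{"rotation":[0,0,0],"delta_pos":[0.18,-1.35,1.5],"fingers":0},{"rotation":[0,0,0],"delta_pos":[0.18,-1.35,1.8],"fingers":0},{"rotation":[0,0,0],"delta_pos":[0.18,-1.35,2],"fingers":0},{"rotation":[0,0,0],"delta_pos":[0.18,-1.35,2],"fingers":0}]' && python3 units.py '[[0.5605,-0.132,0.214,-1.3]]'
python3 - <<'E'
from h import *
im=eyes.camera("wrist"); cv2.imwrite("pics/w3.png",im)
E
```

```text
clock: 4.45
eef_pos: [0.5601, -0.1306, 0.2987]
orientation: [1.0, -0.01, -0.001, -0.001]
wrist_force: [0.7, -0.8, 0.3]
finger_gap: 0.0855
t 4.45 p [ 0.5601 -0.1306  0.2987] xaxis [ 1.    -0.02  -0.002] z [-0.002  0.002 -1.   ] gap 0.0855 F [ 0.7 -0.8  0.3]
[0.5605, -0.132, 0.214, -1.3] dp [0.012, 0.031, 1.695] rot [-0.02, 0.02, 0.03]
```

View pics/w3.png

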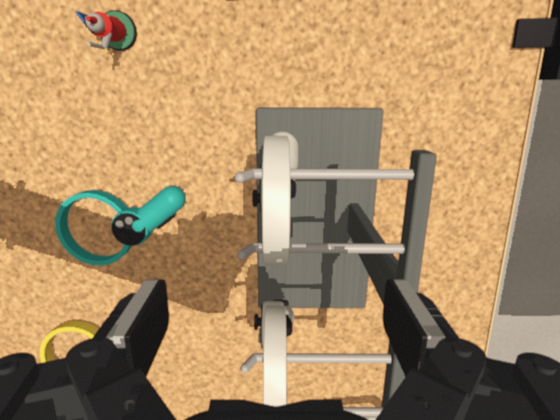

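The band is at column 276, centred between the jaws (columns about 150 and 400). The prongs lie at rows 174 and 248. I'll descend.

```bash
python3 -m pendant '[{"rotation":[0,0,0],"delta_pos":[0.01,0.02,0.4],"fingers":0},{"rotation":[0,0,0],"delta_pos":[0.01,0.03,0.8],"fingers":0},{"rotation":[0,0,0],"delta_pos":[0.01,0.03,1.2],"fingers":0},{"rotation":[0,0,0],"delta_pos":[0.01,0.03,1.5],"fingers":0},{"rotation":[0,0,0],"delta_pos":[0.01,0.03,1.7],"fingers":0},{"rotation":[0,0,0],"delta_pos":[0.01,0.03,1.7],"fingers":0}]' 40 && python3 units.py
python3 - <<'E'
from h import *
im=eyes.camera("wrist"); cv2.imwrite("pics/w4.png",im)
E
```

```text
clock: 5.1
eef_pos: [0.5608, -0.1333, 0.2147]
orientation: [1.0, -0.011, -0.0, -0.001]
wrist_force: [1.1, -0.2, -0.6]
finger_gap: 0.0853
t 5.1 p [ 0.5608 -0.1333  0.2147] xaxis [ 1.    -0.022 -0.   ] z [-0.     0.001 -1.   ] gap 0.0853 F [ 1.1 -0.2 -0.6]
```

View pics/w4.png

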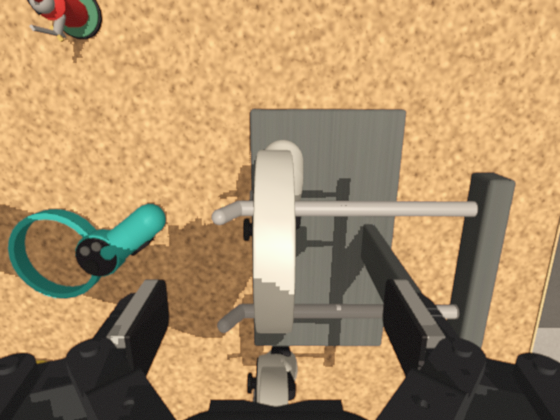

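Run:
```python
from h import *
p=np.array(env.observe()["eef_pos"])
print(proj("wrist",p),proj("wrist",p+[0,0,.0187]),proj("wrist",p+[.04,0,.0187+.013]),proj("wrist",p+[.043,0.011,.013]),proj("wrist",p+[.043,-0.011,.013]))
print("prongs", [proj("wrist",(.59,y,.215)) for y in (-.1065,-.1605,-.1035,-.1575)])
```

```text
[275.88596592 261.43210197] [275.92762153 280.70493734] [376.28785727 294.96350924] [373.79987448 250.01047125] [370.85905912 294.26235906]
prongs [array([337.15263332, 206.46236733]), array([333.89703754, 308.57215489]), array([337.35231801, 200.19937831]), array([334.06257732, 303.38010002])]
```

The prong midline is y≈-0.134 and the TCP is at -0.133, so the grasp is centred. Closing.

```bash
python3 -m pendant '[{"rotation":[0,0,0],"delta_pos":[0,0,0],"fingers":0.4},{"rotation":[0,0,0],"delta_pos":[0,0,0],"fingers":0.6},{"rotation":[0,0,0],"delta_pos":[0,0,0],"fingers":0.8},{"rotation":[0,0,0],"delta_pos":[0,0,0],"fingers":1},{"rotation":[0,0,0],"delta_pos":[0,0,0],"fingers":1},{"rotation":[0,0,0],"delta_pos":[0,0,0],"fingers":1}]' 40
python3 - <<'E'
from h import *
im=eyes.camera("wrist"); cv2.imwrite("pics/w5.png",im)
E
python3 units.py
```

```text
clock: 5.75
eef_pos: [0.5591, -0.1337, 0.2172]
orientation: [1.0, -0.011, -0.001, -0.001]
wrist_force: [3.0, 0.1, 6.3]
finger_gap: 0.0004
t 5.8 p [ 0.561  -0.134   0.2172] xaxis [ 1.    -0.022  0.002] z [ 0.002  0.001 -1.   ] gap 0.0001 F [-0.4 -0.5  0.2]
```

View pics/w5.png

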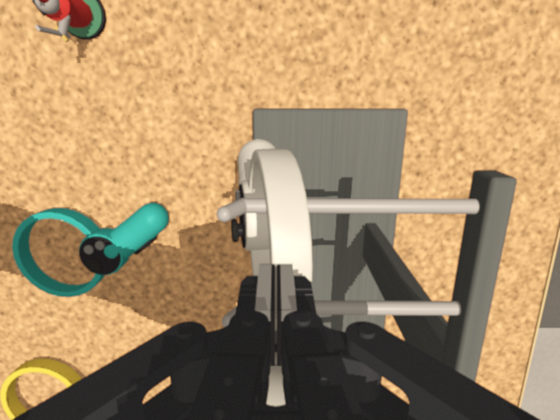

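The gripper shut completely (gap 0), so it missed the band and the ring has yawed a little. I'll look from the other cameras before moving.

Run:
```python
from h import *
im=eyes.camera("scene"); cv2.imwrite("pics/s6.png",cv2.resize(im[110:300,130:290],None,fx=4,fy=4,interpolation=cv2.INTER_CUBIC)[:600])
im=eyes.camera("top"); cv2.imwrite("pics/t6.png",cv2.resize(im[140:240,270:400],None,fx=6,fy=6,interpolation=cv2.INTER_CUBIC))
im=cv2.imread("pics/w5.png"); cv2.imwrite("pics/w5c.png",cv2.resize(im[120:420,180:380],None,fx=2.0,fy=2.0,interpolation=cv2.INTER_CUBIC))
```

```text
(no output)
```

View pics/s6.png

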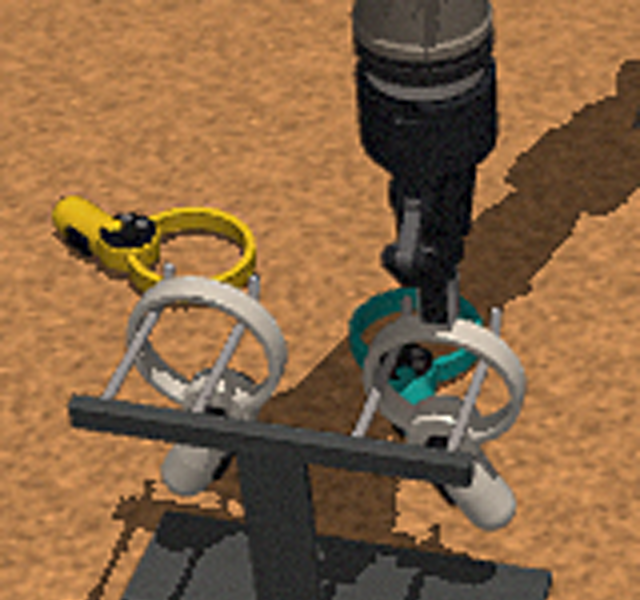

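View pics/t6.png

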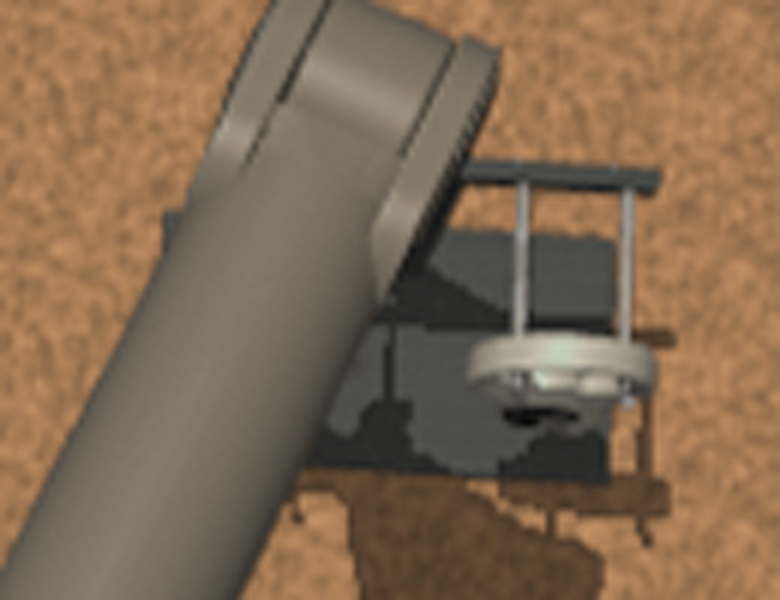

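View pics/w5c.png

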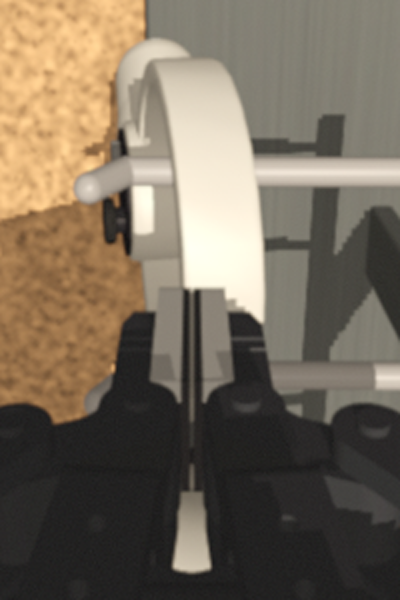

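From the images, the shut fingertips seem to rest on top of the band. They appear about 20 mm higher than the reported TCP would put them. I'll lift clear and measure the fingertip against the reported TCP.

```bash
python3 -m pendant '[{"rotation":[0,0,0],"delta_pos":[0,0,-0.2],"fingers":1},{"rotation":[0,0,0],"delta_pos":[0,0,-0.6],"fingers":1},{"rotation":[0,0,0],"delta_pos":[0,0,-1.2],"fingers":1},{"rotation":[0,0,0],"delta_pos":[0,0,-1.8],"fingers":1},{"rotation":[0,0,0],"delta_pos":[0,0,-1.8],"fingers":1},{"rotation":[0,0,0],"delta_pos":[0,0,-1.8],"fingers":1}]'; python3 units.py
python3 - <<'E'
from h import *
p=np.array(env.observe()["eef_pos"])
im=eyes.camera("wrist"); cv2.imwrite("pics/w7.png",im)
q=proj("wrist",p);print("wrist tcp",q, "edge",proj("wrist",p+[0,.011,0]))
im=eyes.camera("scene")
q=proj("scene",p); print("scene tcp",q, proj("scene",p+[0,0,.02]), "crop",(q-[180,110])*5)
cv2.imwrite("pics/s7.png",cv2.resize(im[110:230,180:300],None,fx=5,fy=5,interpolation=cv2.INTER_CUBIC))
E
```

```text
clock: 6.5
eef_pos: [0.5619, -0.1339, 0.307]
orientation: [1.0, -0.011, 0.002, -0.0]
wrist_force: [-0.0, 0.1, -0.8]
finger_gap: 0.0
t 6.5 p [ 0.5619 -0.1339  0.307 ] xaxis [ 1.    -0.021  0.004] z [ 0.004  0.    -1.   ] gap 0.0 F [-0.   0.1 -0.8]
wrist tcp [277.15477262 263.31911435] edge [276.69405813 242.05699355]
scene tcp [238.26882783 166.03774027] [237.8710968  158.91360179] crop [291.34413914 280.18870133]
```

View pics/w7.png

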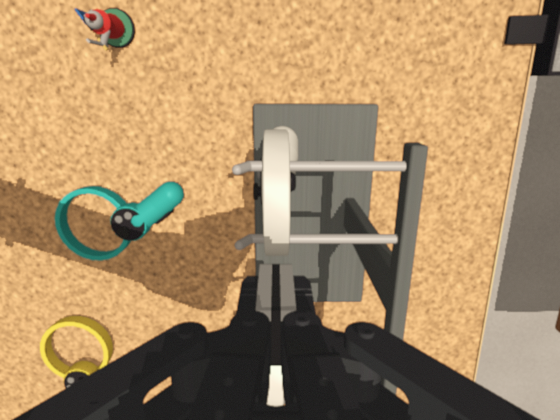

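View pics/s7.png

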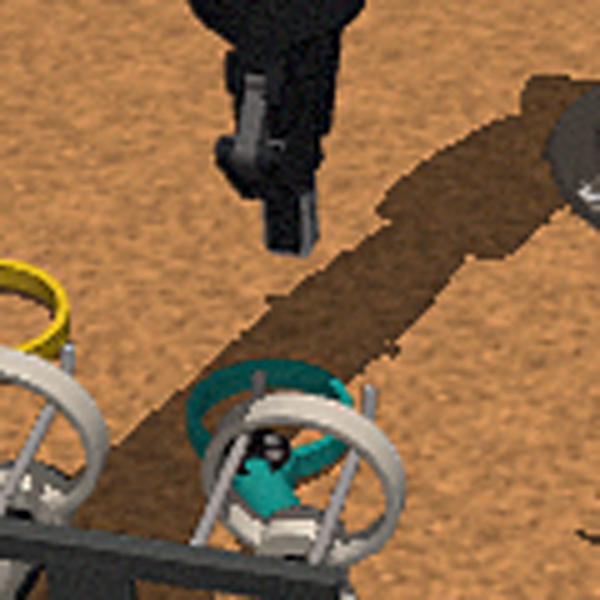

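Run:
```python
from h import *
p=np.array(env.observe()["eef_pos"])
for dz in (0,.01,.015,.02,.025):
    print(dz,"wrist +y edge",proj("wrist",p+[0,.011,dz]).round(1),"scene +x corners",[((proj("scene",p+[.012,s*.011,dz])-[180,110])*5).round(0).tolist() for s in(-1,1)])
im=cv2.imread("pics/w7.png"); cv2.imwrite("pics/w7c.png",cv2.resize(im[240:420,200:350],None,fx=3.3,fy=3.3,interpolation=cv2.INTER_CUBIC))
```

```text
0 wrist +y edge [275.4 240.3] scene +x corners [[263.0, 296.0], [311.0, 301.0]]
0.01 wrist +y edge [275.4 249.1] scene +x corners [[262.0, 278.0], [310.0, 284.0]]
0.015 wrist +y edge [275.4 253.9] scene +x corners [[261.0, 269.0], [310.0, 275.0]]
0.02 wrist +y edge [275.4 259. ] scene +x corners [[261.0, 260.0], [309.0, 266.0]]
0.025 wrist +y edge [275.3 264.4] scene +x corners [[260.0, 251.0], [309.0, 257.0]]
```

View pics/w7c.png

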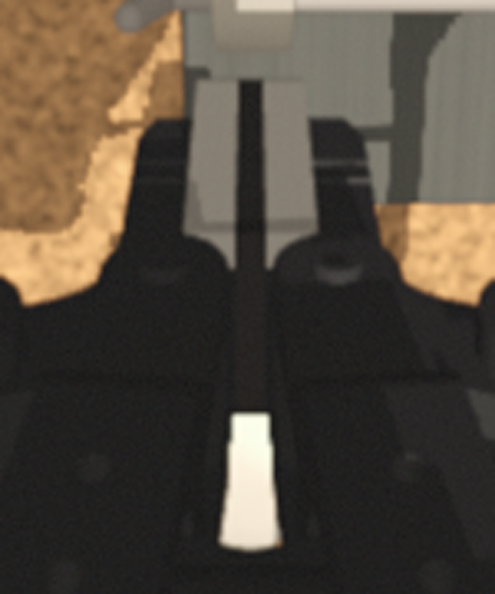

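Both cameras independently put the physical fingertips about 20–25 mm behind the reported TCP. I'll trust the images and lower to a TCP reading of 0.192. First I re-measure the ring, which swung back to hanging straight.

```bash
python3 - <<'E'
from h import *
im=cv2.imread("pics/w7.png"); cv2.imwrite("pics/w7d.png",cv2.resize(im[120:260,220:330],None,fx=4,fy=4,interpolation=cv2.INTER_CUBIC))
E
python3 units.py '[[0.561,-0.134,0.25,-1.3],[0.561,-0.134,0.192,-1.3]]'
```

```text
t 6.6 p [ 0.5609 -0.1334  0.3051] xaxis [ 1.    -0.021  0.   ] z [ 0.     0.001 -1.   ] gap -0.0001 F [ 0.8  0.6 -0.5]
[0.561, -0.134, 0.25, -1.3] dp [0.001, 0.014, 1.102] rot [-0.01, -0.0, 0.01]
[0.561, -0.134, 0.192, -1.3] dp [0.0, 0.015, 2.262] rot [-0.01, -0.0, 0.01]
```

View pics/w7d.png

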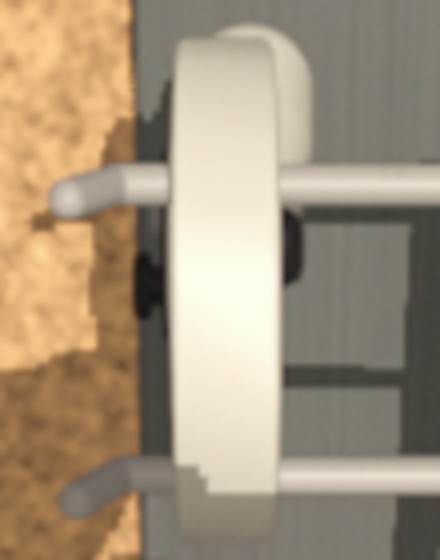

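The ring hangs straight, with the band at columns 262–290 centred under the jaw axis (276). Opening and descending.

```bash
python3 -m pendant '[{"rotation":[0,0,0],"delta_pos":[0,0,0],"fingers":0},{"rotation":[0,0,0],"delta_pos":[0,0.01,0],"fingers":0},{"rotation":[0,0,0],"delta_pos":[0,0.01,0],"fingers":0},{"rotation":[0,0,0],"delta_pos":[0,0.01,0.4],"fingers":0},{"rotation":[0,0,0],"delta_pos":[0,0.01,0.9],"fingers":0},{"rotation":[0,0,0],"delta_pos":[0,0.01,1.4],"fingers":0},{"rotation":[0,0,0],"delta_pos":[0,0.01,1.8],"fingers":0},{"rotation":[0,0,0],"delta_pos":[0,0.01,2.1],"fingers":0},{"rotation":[0,0,0],"delta_pos":[0,0.01,2.26],"fingers":0},{"rotation":[0,0,0],"delta_pos":[0,0.01,2.26],"fingers":0}]' 40; python3 units.py
python3 - <<'E'
from h import *
im=eyes.camera("wrist"); cv2.imwrite("pics/w8.png",im)
E
```

```text
clock: 7.6
eef_pos: [0.5602, -0.1334, 0.1909]
orientation: [1.0, -0.011, -0.001, -0.001]
wrist_force: [-0.1, -1.2, 0.1]
finger_gap: 0.0855
t 7.6 p [ 0.5602 -0.1334  0.1909] xaxis [ 1.    -0.021 -0.002] z [-0.002  0.002 -1.   ] gap 0.0855 F [-0.1 -1.2  0.1]
```

View pics/w8.png

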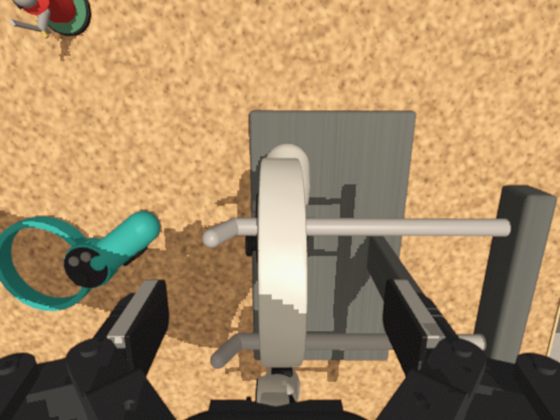

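The band centre is at column 283 against a jaw midpoint of 275, so the ring slid about 3 mm. I'll shift +3 mm and close gradually.

```bash
python3 -m pendant '[{"rotation":[0,0,0],"delta_pos":[0.06,0,0],"fingers":0.2},{"rotation":[0,0,0],"delta_pos":[0.06,0,0],"fingers":0.5},{"rotation":[0,0,0],"delta_pos":[0.06,0,0],"fingers":0.7},{"rotation":[0,0,0],"delta_pos":[0.06,0,0],"fingers":1},{"rotation":[0,0,0],"delta_pos":[0.06,0,0],"fingers":1},{"rotation":[0,0,0],"delta_pos":[0.06,0,0],"fingers":1}]' 40
python3 - <<'E'
from h import *
im=eyes.camera("wrist"); cv2.imwrite("pics/w9.png",im)
E
python3 units.py
```

```text
clock: 8.25
eef_pos: [0.564, -0.1338, 0.1925]
orientation: [1.0, -0.011, 0.0, -0.001]
wrist_force: [-0.1, 1.0, 1.7]
finger_gap: 0.0172
t 8.3 p [ 0.564  -0.1338  0.1925] xaxis [ 1.    -0.021  0.001] z [ 0.001  0.001 -1.   ] gap 0.0172 F [ 0.1 -0.3  2.8]
```

View pics/w9.png

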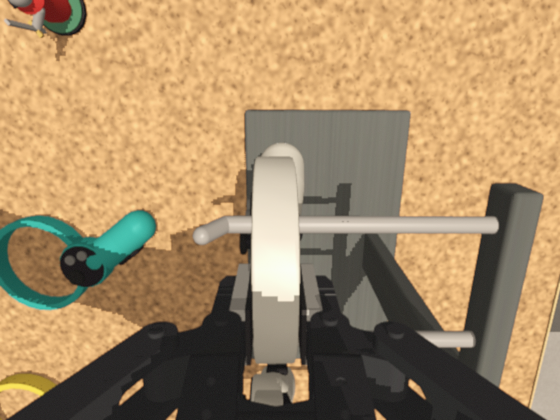

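Gripped: the gap is 17.2 mm and the pads sit on both faces of the band. Lifting 30 mm gently.

```bash
python3 -m pendant '[{"rotation":[0,0,0],"delta_pos":[0,0,-0.1],"fingers":1},{"rotation":[0,0,0],"delta_pos":[0,0,-0.2],"fingers":1},{"rotation":[0,0,0],"delta_pos":[0,0,-0.35],"fingers":1},{"rotation":[0,0,0],"delta_pos":[0,0,-0.5],"fingers":1},{"rotation":[0,0,0],"delta_pos":[0,0,-0.6],"fingers":1},{"rotation":[0,0,0],"delta_pos":[0,0,-0.6],"fingers":1},{"rotation":[0,0,0],"delta_pos":[0,0,-0.6],"fingers":1}]' 60
python3 - <<'E'
from h import *
im=eyes.camera("wrist"); cv2.imwrite("pics/w10.png",im)
im=eyes.camera("scene");cv2.imwrite("pics/s10.png",cv2.resize(im[110:260,160:300],None,fx=4,fy=4,interpolation=cv2.INTER_CUBIC))
E
python3 units.py
```

```text
clock: 9.0
eef_pos: [0.564, -0.1339, 0.2225]
orientation: [1.0, -0.011, 0.0, -0.001]
wrist_force: [0.1, 1.1, -1.5]
finger_gap: 0.0167
t 9.1 p [ 0.5637 -0.1337  0.2221] xaxis [ 1.    -0.021 -0.   ] z [-0.     0.001 -1.   ] gap 0.0169 F [-0.7 -0.4 -1.4]
```

View pics/w10.png

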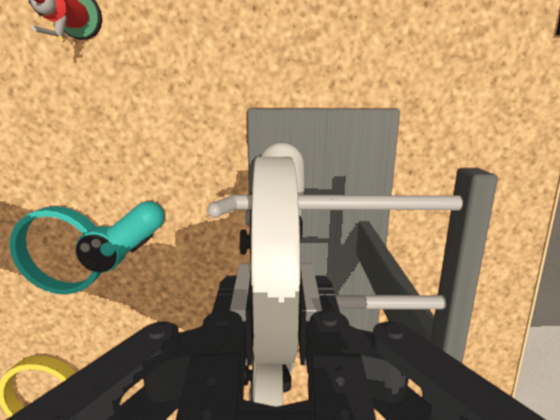

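View pics/s10.png

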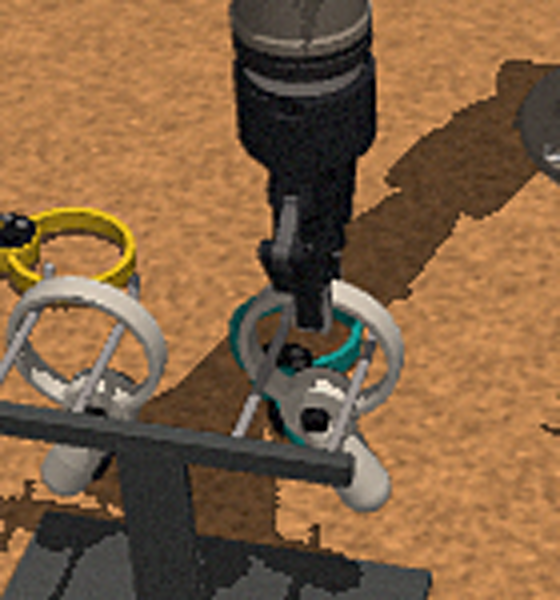

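Lifted: the force of -1.4 N matches 0.14 kg, and the controller is level with the prongs mid-ring. Drawing back 90 mm along the stand's -x.

```bash
python3 -m pendant '[{"rotation":[0,0,0],"delta_pos":[-0.1,0,0],"fingers":1},{"rotation":[0,0,0],"delta_pos":[-0.25,0,0],"fingers":1},{"rotation":[0,0,0],"delta_pos":[-0.45,0,0],"fingers":1},{"rotation":[0,0,0],"delta_pos":[-0.7,0,0],"fingers":1},{"rotation":[0,0,0],"delta_pos":[-0.95,0,0],"fingers":1},{"rotation":[0,0,0],"delta_pos":[-1.2,0,0],"fingers":1},{"rotation":[0,0,0],"delta_pos":[-1.45,0,0],"fingers":1},{"rotation":[0,0,0],"delta_pos":[-1.65,0,0],"fingers":1},{"rotation":[0,0,0],"delta_pos":[-1.8,0,0],"fingers":1},{"rotation":[0,0,0],"delta_pos":[-1.8,0,0],"fingers":1}]'
python3 - <<'E'
from h import *
im=eyes.camera("wrist"); cv2.imwrite("pics/w11.png",im)
E
python3 units.py
```

```text
clock: 10.1
eef_pos: [0.4726, -0.1319, 0.2222]
orientation: [1.0, -0.011, -0.0, -0.001]
wrist_force: [1.0, -0.2, -1.1]
finger_gap: 0.0166
t 10.15 p [ 0.4736 -0.1317  0.2223] xaxis [ 1.    -0.021  0.001] z [ 0.001  0.002 -1.   ] gap 0.0164 F [ 0.1  1.  -1.2]
```

View pics/w11.png

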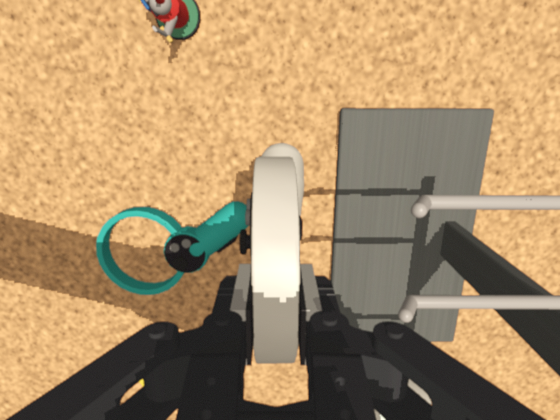

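The ring is clear of the hook. Next: raise and traverse to above the left compartment.

```bash
python3 units.py '[[0.473,-0.132,0.29,-1],[0.49,0.0,0.29,0],[0.52,0.15,0.29,0.4],[0.553,0.276,0.29,0.4]]'
```

```text
t 10.15 p [ 0.4736 -0.1317  0.2223] xaxis [ 1.    -0.021  0.001] z [ 0.001  0.002 -1.   ] gap 0.0164 F [ 0.1  1.  -1.2]
[0.473, -0.132, 0.29, -1] dp [-0.01, 0.003, -1.354] rot [-0.02, -0.0, -0.04]
[0.49, 0.0, 0.29, 0] dp [0.273, -2.643, -1.349] rot [-0.02, -0.0, -0.2]
[0.52, 0.15, 0.29, 0.4] dp [0.809, -5.656, -1.343] rot [-0.02, -0.01, -0.27]
[0.553, 0.276, 0.29, 0.4] dp [1.415, -8.189, -1.338] rot [-0.02, -0.01, -0.27]
```

```bash
python3 -m pendant '[{"rotation":[0,0,0],"delta_pos":[0,0,-0.3],"fingers":1},{"rotation":[0,0,0],"delta_pos":[0,0,-0.8],"fingers":1},{"rotation":[0,0,0],"delta_pos":[0,-0.3,-1.2],"fingers":1},{"rotation":[0,0,0],"delta_pos":[0.1,-0.8,-1.35],"fingers":1},{"rotation":[0,0,-0.1],"delta_pos":[0.15,-1.4,-1.35],"fingers":1},{"rotation":[0,0,-0.2],"delta_pos":[0.2,-2.1,-1.35],"fingers":1},{"rotation":[0,0,-0.2],"delta_pos":[0.3,-2.8,-1.35],"fingers":1},{"rotation":[0,0,-0.25],"delta_pos":[0.45,-3.5,-1.35],"fingers":1},{"rotation":[0,0,-0.27],"delta_pos":[0.6,-4.2,-1.35],"fingers":1},{"rotation":[0,0,-0.27],"delta_pos":[0.75,-4.9,-1.35],"fingers":1}]'; python3 units.py '[[0.553,0.276,0.29,0.4]]'
```

```text
clock: 11.15
eef_pos: [0.517, 0.1141, 0.2902]
orientation: [1.0, 0.004, 0.001, -0.001]
wrist_force: [-0.0, 0.1, -1.3]
finger_gap: 0.0168
t 11.15 p [0.517  0.1141 0.2902] xaxis [1.    0.007 0.001] z [ 0.001  0.002 -1.   ] gap 0.0168 F [-0.   0.1 -1.3]
[0.553, 0.276, 0.29, 0.4] dp [0.744, -3.232, 0.012] rot [-0.02, -0.01, 0.0]
```

```bash
python3 -m pendant '[{"rotation":[0,0,0],"delta_pos":[0.15,-0.7,0],"fingers":1},{"rotation":[0,0,0],"delta_pos":[0.3,-1.4,0],"fingers":1},{"rotation":[0,0,0],"delta_pos":[0.45,-2,0],"fingers":1},{"rotation":[0,0,0],"delta_pos":[0.6,-2.6,0],"fingers":1},{"rotation":[0,0,0],"delta_pos":[0.7,-3,0],"fingers":1},{"rotation":[0,0,0],"delta_pos":[0.74,-3.23,0],"fingers":1},{"rotation":[0,0,0],"delta_pos":[0.74,-3.23,0],"fingers":1},{"rotation":[0,0,0],"delta_pos":[0.74,-3.23,0],"fingers":1}]'
python3 - <<'E'
from h import *
im=eyes.camera("wrist"); cv2.imwrite("pics/w12.png",im)
im=eyes.camera("scene");cv2.imwrite("pics/s12.png",cv2.resize(im[110:300,280:450],None,fx=3.1,fy=3.1,interpolation=cv2.INTER_CUBIC))
E
python3 units.py
```

```text
clock: 11.95
eef_pos: [0.5531, 0.2745, 0.2904]
orientation: [1.0, 0.003, 0.001, -0.0]
wrist_force: [0.5, -0.5, -1.1]
finger_gap: 0.0169
t 12.05 p [0.5532 0.2738 0.291 ] xaxis [1.    0.005 0.002] z [ 0.002  0.001 -1.   ] gap 0.0168 F [ 0.3  0.8 -1.4]
```

View pics/w12.png

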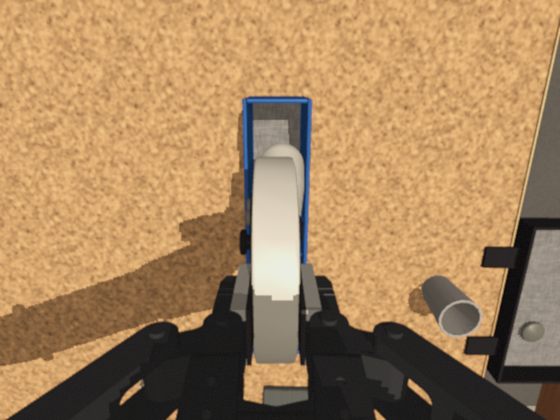

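View pics/s12.png

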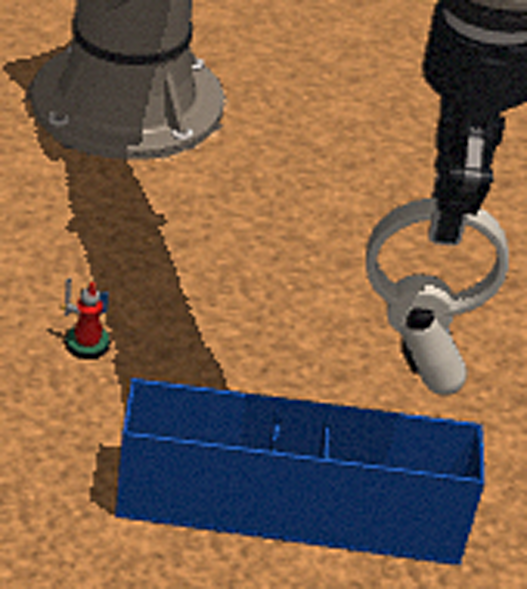

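Run:
```python
from h import *
for p in [(243.5,98.5),(311.5,98.5),(245,245),(308.5,245)]: print(atz("wrist",p,.1).round(4))
print([proj("wrist",(.5543-s*.0010+s*.032,.2034+.14,.1)).round(1) for s in (-1,1)])
o=np.array(env.observe()["eef_pos"])+[0,0,-.0045]
# foot (cap bottom) predicted image
print("origin",o,"foot proj scene",((proj("scene",o+[.006,.024,-.1215])-[280,110])*3.1).round(),"ring top",((proj("scene",o+[0,0,.0455])-[280,110])*3.1).round(), "foot wrist",proj("wrist",o+[.006,.024,-.1215]))
```

```text
[0.5238 0.3428 0.1   ]
[0.5855 0.3431 0.1   ]
[0.5222 0.1984 0.1   ]
[0.5874 0.1987 0.1   ]
[array([242.9,  97.9]), array([311.3,  98.2])]
origin [0.55324618 0.2737529  0.28650072] foot proj scene [438. 388.] ring top [448. 207.] foot wrist [283.49341763 161.64298627]
```

The caddy position is confirmed by the wrist view (x centre 0.555, end at y 0.343). The foot should land about 20 mm from the bin centre. Lowering stepwise.

```bash
python3 -m pendant '[{"rotation":[0,0,0],"delta_pos":[0.02,0,0.3],"fingers":1},{"rotation":[0,0,0],"delta_pos":[0.02,0,0.7],"fingers":1},{"rotation":[0,0,0],"delta_pos":[0.02,0,1.1],"fingers":1},{"rotation":[0,0,0],"delta_pos":[0.02,0,1.4],"fingers":1},{"rotation":[0,0,0],"delta_pos":[0.02,0,1.7],"fingers":1},{"rotation":[0,0,0],"delta_pos":[0.02,0,2.0],"fingers":1},{"rotation":[0,0,0],"delta_pos":[0.02,0,2.2],"fingers":1},{"rotation":[0,0,0],"delta_pos":[0.02,0,2.4],"fingers":1},{"rotation":[0,0,0],"delta_pos":[0.02,0,2.5],"fingers":1},{"rotation":[0,0,0],"delta_pos":[0.02,0,2.5],"fingers":1}]'
python3 - <<'E'
from h import *
im=eyes.camera("wrist"); cv2.imwrite("pics/w13.png",im)
im=eyes.camera("scene");cv2.imwrite("pics/s13.png",cv2.resize(im[110:300,280:450],None,fx=3.1,fy=3.1,interpolation=cv2.INTER_CUBIC))
E
python3 units.py
```

```text
clock: 13.05
eef_pos: [0.5541, 0.2735, 0.1654]
orientation: [1.0, 0.002, 0.0, -0.0]
wrist_force: [0.4, -0.5, -1.0]
finger_gap: 0.0166
t 13.15 p [0.5549 0.274  0.1665] xaxis [1.    0.004 0.003] z [ 0.003  0.001 -1.   ] gap 0.016 F [ 0.3  0.5 -0.6]
```

View pics/w13.png

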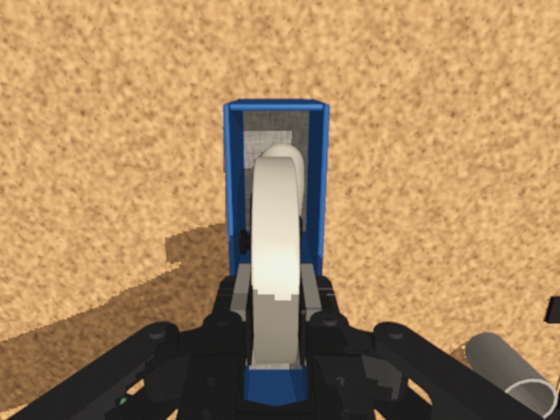

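View pics/s13.png

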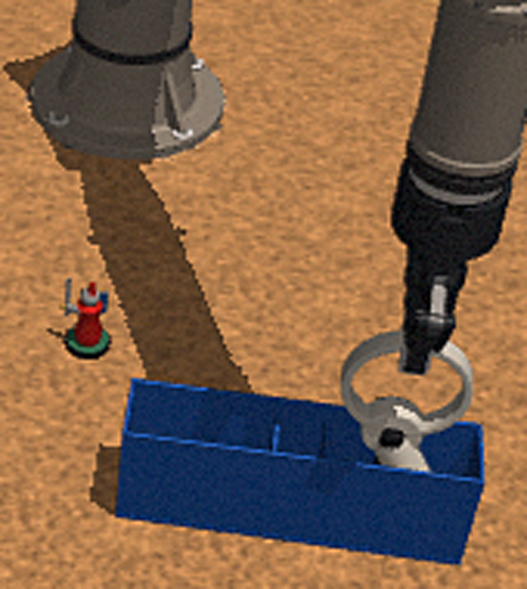

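The controller is inside the walls with clearance on all sides. Lowering to just above the floor.

```bash
python3 -m pendant '[{"rotation":[0,0,0],"delta_pos":[0,0,0.15],"fingers":1},{"rotation":[0,0,0],"delta_pos":[0,0,0.3],"fingers":1},{"rotation":[0,0,0],"delta_pos":[0,0,0.42],"fingers":1},{"rotation":[0,0,0],"delta_pos":[0,0,0.52],"fingers":1},{"rotation":[0,0,0],"delta_pos":[0,0,0.6],"fingers":1},{"rotation":[0,0,0],"delta_pos":[0,0,0.64],"fingers":1},{"rotation":[0,0,0],"delta_pos":[0,0,0.64],"fingers":1}]'; python3 -m pendant '[{"rotation":[0,0,0],"delta_pos":[0,0,0.03],"fingers":1},{"rotation":[0,0,0],"delta_pos":[0,0,0.06],"fingers":1},{"rotation":[0,0,0],"delta_pos":[0,0,0.06],"fingers":1}]'; python3 units.py
```

```text
clock: 13.85
eef_pos: [0.5547, 0.274, 0.1341]
orientation: [1.0, 0.002, 0.001, -0.001]
wrist_force: [-1.4, -0.8, -1.3]
finger_gap: 0.0166
clock: 14.15
eef_pos: [0.5547, 0.2739, 0.131]
orientation: [1.0, 0.002, 0.001, -0.001]
wrist_force: [0.6, 0.7, -1.4]
finger_gap: 0.0163
t 14.15 p [0.5547 0.2739 0.131 ] xaxis [1.    0.004 0.002] z [ 0.002  0.001 -1.   ] gap 0.0163 F [ 0.6  0.7 -1.4]
```

```bash
python3 -m pendant '[{"rotation":[0,0,0],"delta_pos":[0,0,0.02],"fingers":1},{"rotation":[0,0,0],"delta_pos":[0,0,0.04],"fingers":1},{"rotation":[0,0,0],"delta_pos":[0,0,0.04],"fingers":1}]'; python3 -m pendant '[{"rotation":[0,0,0],"delta_pos":[0,0,0.02],"fingers":1},{"rotation":[0,0,0],"delta_pos":[0,0,0.04],"fingers":1},{"rotation":[0,0,0],"delta_pos":[0,0,0.04],"fingers":1}]'; python3 units.py
```

```text
clock: 14.45
eef_pos: [0.5553, 0.2739, 0.1301]
orientation: [1.0, 0.002, 0.002, -0.001]
wrist_force: [-1.8, -0.8, 3.3]
finger_gap: 0.0168
clock: 14.75
eef_pos: [0.5562, 0.2737, 0.1299]
orientation: [1.0, 0.002, 0.003, -0.001]
wrist_force: [-1.4, -2.0, 8.2]
finger_gap: 0.0166
t 14.75 p [0.5562 0.2737 0.1299] xaxis [1.    0.004 0.006] z [ 0.006  0.002 -1.   ] gap 0.0166 F [-1.4 -2.   8.2]
```

Contact is at TCP 0.130, exactly as predicted for the floor. I'll ease off slightly and release.

```bash
python3 -m pendant '[{"rotation":[0,0,0],"delta_pos":[0,0,-0.02],"fingers":1},{"rotation":[0,0,0],"delta_pos":[0,0,-0.02],"fingers":0.75},{"rotation":[0,0,0],"delta_pos":[0,0,-0.02],"fingers":0.65},{"rotation":[0,0,0],"delta_pos":[0,0,-0.02],"fingers":0.5},{"rotation":[0,0,0],"delta_pos":[0,0,-0.02],"fingers":0.5},{"rotation":[0,0,0],"delta_pos":[0,0,-0.02],"fingers":0.5}]'
python3 - <<'E'
from h import *
im=eyes.camera("wrist"); cv2.imwrite("pics/w14.png",im)
E
python3 units.py
```

```text
clock: 15.35
eef_pos: [0.5561, 0.2737, 0.1307]
orientation: [1.0, 0.002, 0.003, -0.001]
wrist_force: [0.3, 0.5, -0.3]
finger_gap: 0.0427
t 15.4 p [0.5561 0.2737 0.1308] xaxis [1.    0.004 0.005] z [ 0.005  0.002 -1.   ] gap 0.0428 F [-0.7  0.2  0.2]
```

View pics/w14.png

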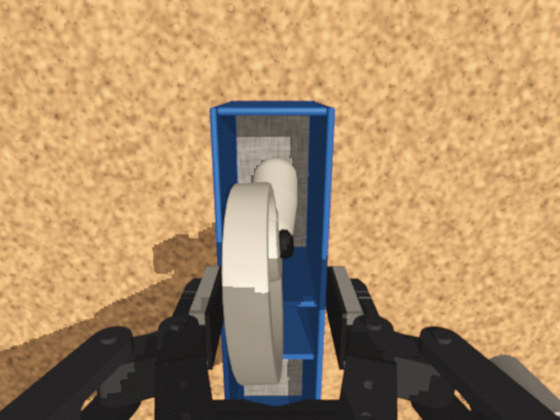

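The controller now leans toward -x and -y against the walls. I'll open fully, then retreat straight up.

```bash
python3 -m pendant '[{"rotation":[0,0,0],"delta_pos":[0,0,0],"fingers":0.4},{"rotation":[0,0,0],"delta_pos":[0,0,0],"fingers":0.2},{"rotation":[0,0,0],"delta_pos":[0,0,0],"fingers":0},{"rotation":[0,0,0],"delta_pos":[0,0,0],"fingers":0},{"rotation":[0,0,0],"delta_pos":[0,0,-0.2],"fingers":0},{"rotation":[0,0,0],"delta_pos":[0,0,-0.7],"fingers":0},{"rotation":[0,0,0],"delta_pos":[0,0,-1.4],"fingers":0},{"rotation":[0,0,0],"delta_pos":[0,0,-2.2],"fingers":0},{"rotation":[0,0,0],"delta_pos":[0,0,-3],"fingers":0},{"rotation":[0,0,0],"delta_pos":[0,0,-3.4],"fingers":0}]'
python3 - <<'E'
from h import *
im=eyes.camera("wrist"); cv2.imwrite("pics/w15.png",im)
im=eyes.camera("scene");cv2.imwrite("pics/s15.png",cv2.resize(im[150:300,290:450],None,fx=3.5,fy=3.5,interpolation=cv2.INTER_CUBIC))
E
python3 units.py '[[0.55,0.1,0.33,0],[0.555,-0.25,0.33,-1.3],[0.557,-0.282,0.30,-1.3]]'
```

```text
clock: 16.4
eef_pos: [0.5567, 0.2736, 0.3063]
orientation: [1.0, 0.002, 0.006, -0.003]
wrist_force: [1.0, 0.0, -1.0]
finger_gap: 0.086
t 16.5 p [0.5573 0.2737 0.3061] xaxis [1.    0.004 0.014] z [ 0.014  0.006 -1.   ] gap 0.0855 F [-0.3  0.2  0.3]
[0.55, 0.1, 0.33, 0] dp [-0.153, 3.47, -0.502] rot [-0.06, -0.14, 0.04]
[0.555, -0.25, 0.33, -1.3] dp [-0.08, 10.47, -0.544] rot [-0.06, -0.13, 0.25]
[0.557, -0.282, 0.3, -1.3] dp [-0.051, 11.114, 0.052] rot [-0.06, -0.13, 0.25]
```

View pics/w15.png

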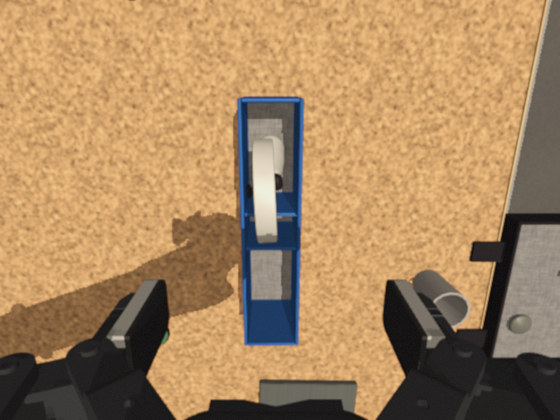

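View pics/s15.png

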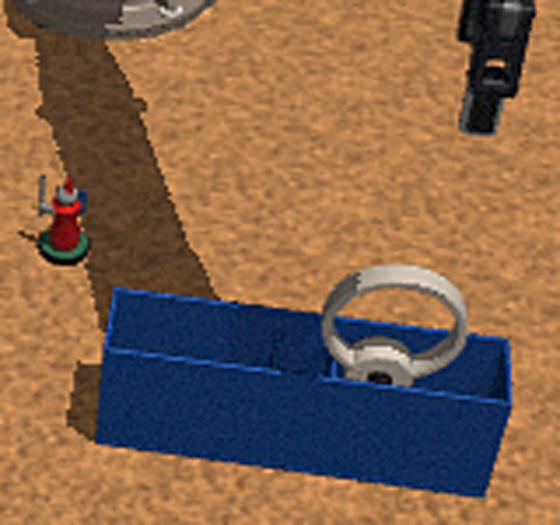

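The left controller stands in its compartment. I'll check its tilt and ring edge numerically, then go for the right one.

```bash
python3 - <<'E'
from h import *
for z in (.10,.12,.13,.14): print(z,"ring -y edge",atz("wrist",(265,242),z).round(4),"+y edge",atz("wrist",(263,138),z).round(4),"divider",atz("wrist",(270,247),.09).round(4)[1],atz("wrist",(270,215),.09).round(4)[1])
E
python3 - <<'E'
from h import *
t=eyes.trace("scene","controller_left")
for d in t: 
    m=d["pixels"]; ys,xs=np.where(m); print(round(float(d["score"]),2),np.round(d["at"],1),xs.min(),xs.max(),ys.min(),ys.max(),m.sum())
im=cv2.imread("pics/w15.png"); cv2.imwrite("pics/w15c.png",cv2.resize(im[90:350,220:320],None,fx=2.3,fy=2.3,interpolation=cv2.INTER_CUBIC))
E
```

```text
0.1 ring -y edge [0.549  0.1966 0.1   ] +y edge [0.5475 0.3065 0.1   ] divider 0.1864 0.2236
0.12 ring -y edge [0.5493 0.2051 0.12  ] +y edge [0.5479 0.309  0.12  ] divider 0.1864 0.2236
0.13 ring -y edge [0.5494 0.2093 0.13  ] +y edge [0.5481 0.3102 0.13  ] divider 0.1864 0.2236
0.14 ring -y edge [0.5496 0.2135 0.14  ] +y edge [0.5483 0.3115 0.14  ] divider 0.1864 0.2236
0.95 [163.3 170.4] 144 193 160 182 559
0.84 [403.3 247.8] 382 423 225 260 780
```

View pics/w15c.png

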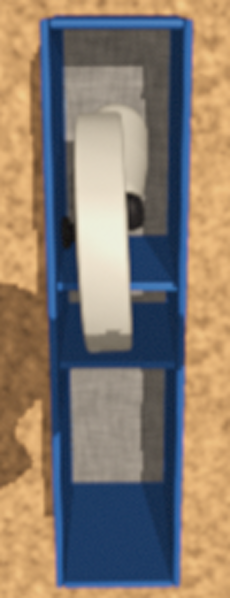

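The left controller tilts only about 8–10° and sits securely. Going to the right ring.

```bash
python3 -m pendant '[{"rotation":[0,-0.05,0],"delta_pos":[-0.02,0.3,-0.3],"fingers":0},{"rotation":[-0.03,-0.1,0],"delta_pos":[-0.05,1,-0.5],"fingers":0},{"rotation":[-0.06,-0.13,0],"delta_pos":[-0.1,2,-0.5],"fingers":0},{"rotation":[-0.06,-0.13,0.05],"delta_pos":[-0.15,3,-0.5],"fingers":0},{"rotation":[-0.06,-0.13,0.05],"delta_pos":[-0.15,4,-0.5],"fingers":0},{"rotation":[-0.06,-0.13,0.1],"delta_pos":[-0.15,5,-0.5],"fingers":0},{"rotation":[-0.06,-0.13,0.15],"delta_pos":[-0.1,6,-0.5],"fingers":0},{"rotation":[-0.06,-0.13,0.2],"delta_pos":[-0.1,7,-0.5],"fingers":0},{"rotation":[-0.06,-0.13,0.25],"delta_pos":[-0.1,8,-0.5],"fingers":0},{"rotation":[-0.06,-0.13,0.25],"delta_pos":[-0.1,9,-0.5],"fingers":0}]'; python3 units.py '[[0.557,-0.282,0.33,-1.3],[0.557,-0.282,0.30,-1.3]]'
```

```text
clock: 17.55
eef_pos: [0.5518, -0.1778, 0.3248]
orientation: [1.0, -0.011, -0.003, 0.0]
wrist_force: [0.8, -0.6, -0.5]
finger_gap: 0.0855
t 17.55 p [ 0.5518 -0.1778  0.3248] xaxis [ 1.    -0.022 -0.006] z [-0.006 -0.    -1.   ] gap 0.0855 F [ 0.8 -0.6 -0.5]
[0.557, -0.282, 0.33, -1.3] dp [0.15, 2.081, -0.104] rot [0.01, 0.06, 0.01]
[0.557, -0.282, 0.3, -1.3] dp [0.154, 2.081, 0.496] rot [0.01, 0.06, 0.01]
```

```bash
python3 -m pendant '[{"rotation":[0,0.03,0],"delta_pos":[0.1,0.8,0],"fingers":0},{"rotation":[0,0.06,0],"delta_pos":[0.15,1.6,0.1],"fingers":0},{"rotation":[0,0.06,0],"delta_pos":[0.15,2,0.3],"fingers":0},{"rotation":[0,0.06,0],"delta_pos":[0.15,2.08,0.5],"fingers":0},{"rotation":[0,0.06,0],"delta_pos":[0.15,2.08,0.5],"fingers":0},{"rotation":[0,0.06,0],"delta_pos":[0.15,2.08,0.5],"fingers":0}]'
python3 - <<'E'
from h import *
im=eyes.camera("wrist"); cv2.imwrite("pics/w16.png",im)
print([proj("wrist",(.59,y,.215)).round(1).tolist() for y in (-.255,-.309)])
E
python3 units.py '[[0.557,-0.284,0.192,-1.3]]'
```

```text
clock: 18.15
eef_pos: [0.5574, -0.2793, 0.299]
orientation: [1.0, -0.009, -0.0, -0.001]
wrist_force: [0.8, 0.8, -0.3]
finger_gap: 0.0856
[[323.1, 172.0], [321.4, 245.6]]
t 18.2 p [ 0.5578 -0.2793  0.2998] xaxis [ 1.    -0.018  0.   ] z [ 0.     0.001 -1.   ] gap 0.085 F [-0.9  1.1 -0.2]
[0.557, -0.284, 0.192, -1.3] dp [-0.015, 0.096, 2.156] rot [-0.01, -0.0, 0.04]
```

View pics/w16.png

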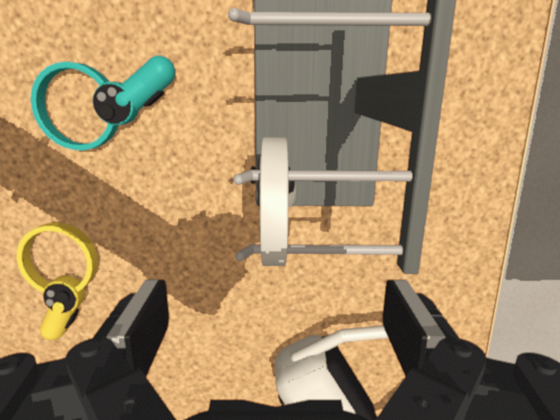

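The band (column 274) is centred. The prongs at rows 176 and 250 put the midline at y≈-0.285. Descending there.

```bash
python3 -m pendant '[{"rotation":[0,0,0.04],"delta_pos":[-0.01,0.05,0.3],"fingers":0},{"rotation":[0,0,0.04],"delta_pos":[-0.01,0.1,0.7],"fingers":0},{"rotation":[0,0,0.04],"delta_pos":[-0.01,0.1,1.1],"fingers":0},{"rotation":[0,0,0.04],"delta_pos":[-0.01,0.1,1.5],"fingers":0},{"rotation":[0,0,0.04],"delta_pos":[-0.01,0.1,1.8],"fingers":0},{"rotation":[0,0,0.04],"delta_pos":[-0.01,0.1,2.05],"fingers":0},{"rotation":[0,0,0.04],"delta_pos":[-0.01,0.1,2.16],"fingers":0},{"rotation":[0,0,0.04],"delta_pos":[-0.01,0.1,2.16],"fingers":0}]' 40
python3 - <<'E'
from h import *
im=eyes.camera("wrist"); cv2.imwrite("pics/w17.png",im)
E
python3 units.py
```

```text
clock: 19.0
eef_pos: [0.5574, -0.2832, 0.1915]
orientation: [1.0, -0.011, -0.0, -0.001]
wrist_force: [0.5, 0.6, 0.4]
finger_gap: 0.0857
t 19.05 p [ 0.5576 -0.2837  0.1922] xaxis [ 1.    -0.022  0.001] z [ 0.001  0.001 -1.   ] gap 0.0856 F [-0.1 -0.2  0.2]
```

View pics/w17.png

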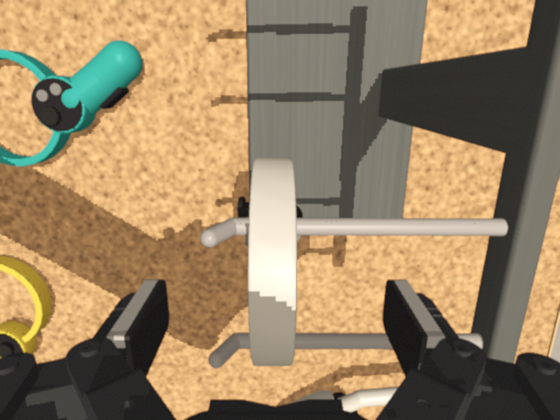

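The band centre is at column 273 against a jaw midpoint of 275, so it is well centred. Closing.

```bash
python3 -m pendant '[{"rotation":[0,0,0],"delta_pos":[-0.02,0,0],"fingers":0.2},{"rotation":[0,0,0],"delta_pos":[-0.02,0,0],"fingers":0.5},{"rotation":[0,0,0],"delta_pos":[-0.02,0,0],"fingers":0.7},{"rotation":[0,0,0],"delta_pos":[-0.02,0,0],"fingers":1},{"rotation":[0,0,0],"delta_pos":[-0.02,0,0],"fingers":1},{"rotation":[0,0,0],"delta_pos":[-0.02,0,0],"fingers":1}]' 40; python3 units.py
```

```text
clock: 19.65
eef_pos: [0.5567, -0.2839, 0.1926]
orientation: [1.0, -0.011, 0.001, -0.0]
wrist_force: [-0.4, 0.0, 1.6]
finger_gap: 0.0172
t 19.65 p [ 0.5567 -0.2839  0.1926] xaxis [ 1.    -0.022  0.001] z [ 0.001  0.001 -1.   ] gap 0.0172 F [-0.4  0.   1.6]
```

```bash
python3 -m pendant '[{"rotation":[0,0,0],"delta_pos":[0,0,-0.1],"fingers":1},{"rotation":[0,0,0],"delta_pos":[0,0,-0.2],"fingers":1},{"rotation":[0,0,0],"delta_pos":[0,0,-0.35],"fingers":1},{"rotation":[0,0,0],"delta_pos":[0,0,-0.5],"fingers":1},{"rotation":[0,0,0],"delta_pos":[0,0,-0.6],"fingers":1},{"rotation":[0,0,0],"delta_pos":[0,0,-0.6],"fingers":1},{"rotation":[0,0,0],"delta_pos":[0,0,-0.6],"fingers":1}]' 60
python3 - <<'E'
from h import *
im=eyes.camera("wrist"); cv2.imwrite("pics/w18.png",im)
E
python3 units.py
```

```text
clock: 20.35
eef_pos: [0.5567, -0.284, 0.2226]
orientation: [1.0, -0.011, 0.001, -0.0]
wrist_force: [-0.4, -0.2, -1.6]
finger_gap: 0.0164
t 20.4 p [ 0.5565 -0.2838  0.2223] xaxis [ 1.    -0.022  0.001] z [ 0.001  0.001 -1.   ] gap 0.0164 F [-0.6  0.4 -2.3]
```

View pics/w18.png

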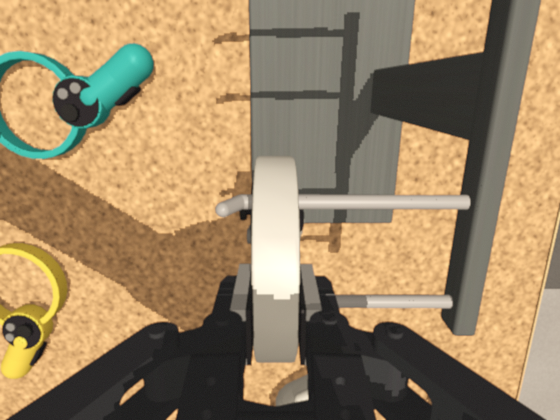

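Lifted and level, with no hook load. Drawing back along the stand's -x.

```bash
python3 -m pendant '[{"rotation":[0,0,0],"delta_pos":[-0.1,0,0],"fingers":1},{"rotation":[0,0,0],"delta_pos":[-0.25,0,0],"fingers":1},{"rotation":[0,0,0],"delta_pos":[-0.45,0,0],"fingers":1},{"rotation":[0,0,0],"delta_pos":[-0.7,0,0],"fingers":1},{"rotation":[0,0,0],"delta_pos":[-0.95,0,0],"fingers":1},{"rotation":[0,0,0],"delta_pos":[-1.2,0,0],"fingers":1},{"rotation":[0,0,0],"delta_pos":[-1.45,0,0],"fingers":1},{"rotation":[0,0,0],"delta_pos":[-1.65,0,0],"fingers":1},{"rotation":[0,0,0],"delta_pos":[-1.8,0,0],"fingers":1},{"rotation":[0,0,0],"delta_pos":[-1.8,0,0],"fingers":1}]'
python3 - <<'E'
from h import *
im=eyes.camera("wrist"); cv2.imwrite("pics/w19.png",im)
E
python3 units.py '[[0.468,-0.28,0.29,-1.3],[0.47,-0.1,0.29,0],[0.51,0.03,0.29,0.4],[0.5545,0.132,0.29,0.4]]'
```

```text
clock: 21.4
eef_pos: [0.4653, -0.2822, 0.2225]
orientation: [1.0, -0.012, 0.001, -0.001]
wrist_force: [0.5, -0.3, -2.0]
finger_gap: 0.0167
t 21.45 p [ 0.4663 -0.2819  0.2225] xaxis [ 1.    -0.022  0.002] z [ 0.002  0.001 -1.   ] gap 0.0171 F [ 0.5 -0.2 -1.4]
[0.468, -0.28, 0.29, -1.3] dp [0.035, -0.041, -1.35] rot [-0.01, -0.02, 0.0]
[0.47, -0.1, 0.29, 0] dp [-0.004, -3.641, -1.345] rot [-0.01, -0.02, -0.21]
[0.51, 0.03, 0.29, 0.4] dp [0.738, -6.258, -1.341] rot [-0.01, -0.02, -0.28]
[0.5545, 0.132, 0.29, 0.4] dp [1.582, -8.317, -1.336] rot [-0.01, -0.02, -0.28]
```

View pics/w19.png

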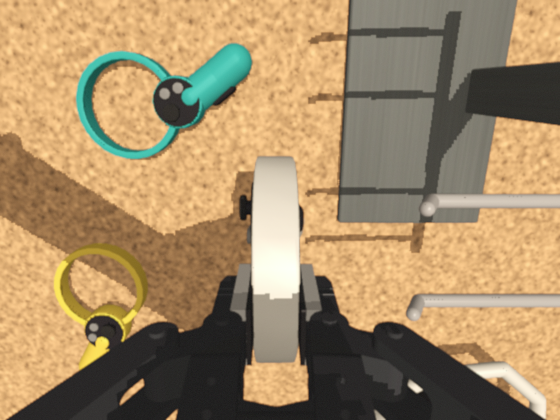

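```bash
python3 -m pendant '[{"rotation":[0,0,0],"delta_pos":[0,0,-0.3],"fingers":1},{"rotation":[0,0,0],"delta_pos":[0,0,-0.8],"fingers":1},{"rotation":[0,0,0],"delta_pos":[0,-0.3,-1.2],"fingers":1},{"rotation":[0,0,0],"delta_pos":[0,-0.9,-1.35],"fingers":1},{"rotation":[0,0,-0.1],"delta_pos":[0,-1.6,-1.35],"fingers":1},{"rotation":[0,0,-0.15],"delta_pos":[0,-2.3,-1.35],"fingers":1},{"rotation":[0,0,-0.2],"delta_pos":[0,-3,-1.35],"fingers":1},{"rotation":[0,0,-0.22],"delta_pos":[0.1,-3.8,-1.35],"fingers":1},{"rotation":[0,0,-0.25],"delta_pos":[0.3,-4.5,-1.35],"fingers":1},{"rotation":[0,0,-0.28],"delta_pos":[0.5,-5.2,-1.35],"fingers":1}]'; python3 units.py '[[0.5545,0.132,0.29,0.4]]'
```

```text
clock: 22.45
eef_pos: [0.4977, -0.0205, 0.2906]
orientation: [1.0, 0.004, 0.001, -0.001]
wrist_force: [0.3, -1.1, -1.7]
finger_gap: 0.0169
t 22.45 p [ 0.4977 -0.0205  0.2906] xaxis [1.    0.008 0.003] z [ 0.003  0.002 -1.   ] gap 0.0169 F [ 0.3 -1.1 -1.7]
[0.5545, 0.132, 0.29, 0.4] dp [1.162, -3.04, 0.022] rot [-0.02, -0.03, 0.01]
```

```bash
python3 -m pendant '[{"rotation":[0,0,0],"delta_pos":[0.2,-0.6,0],"fingers":1},{"rotation":[0,0,0],"delta_pos":[0.45,-1.2,0],"fingers":1},{"rotation":[0,0,0],"delta_pos":[0.7,-1.8,0],"fingers":1},{"rotation":[0,0,0],"delta_pos":[0.9,-2.3,0],"fingers":1},{"rotation":[0,0,0],"delta_pos":[1.05,-2.75,0],"fingers":1},{"rotation":[0,-0.03,0],"delta_pos":[1.16,-3.04,0],"fingers":1},{"rotation":[0,-0.03,0],"delta_pos":[1.16,-3.04,0],"fingers":1},{"rotation":[0,-0.03,0],"delta_pos":[1.16,-3.04,0],"fingers":1}]'
python3 - <<'E'
from h import *
im=eyes.camera("wrist"); cv2.imwrite("pics/w20.png",im)
im=eyes.camera("scene");cv2.imwrite("pics/s20.png",cv2.resize(im[110:300,280:450],None,fx=3.1,fy=3.1,interpolation=cv2.INTER_CUBIC))
o=np.array(env.observe()["eef_pos"])+[0,0,-.0045]
print("foot pred",((proj("scene",o+[.006,-.024,-.1215])-[280,110])*3.1).round())
E
python3 units.py
```

```text
clock: 23.25
eef_pos: [0.5545, 0.1308, 0.2909]
orientation: [1.0, 0.004, -0.0, -0.0]
wrist_force: [-0.0, -0.2, -1.6]
finger_gap: 0.0163
foot pred [184. 356.]
t 23.35 p [0.5545 0.1297 0.2914] xaxis [1.    0.005 0.   ] z [ 0.     0.001 -1.   ] gap 0.0169 F [-0.  -0.7 -1.5]
```

View pics/w20.png

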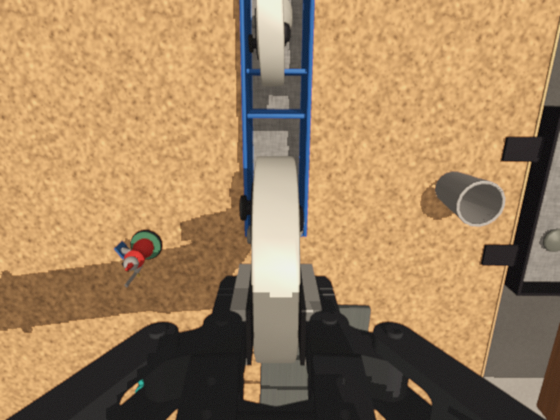

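View pics/s20.png

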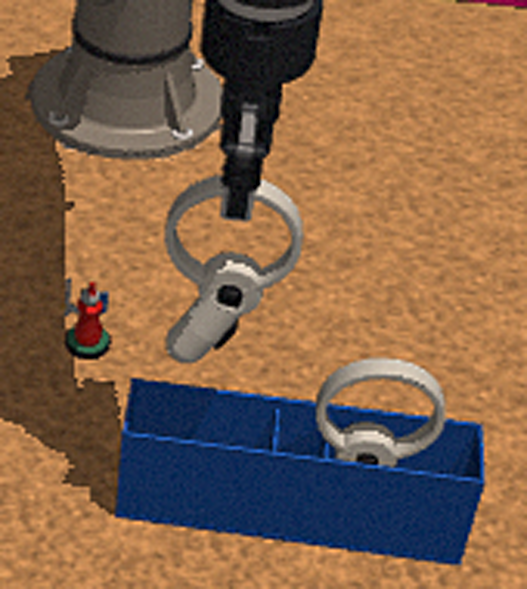

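The foot is at (185,352) against a predicted (184,356), above the right compartment. Lowering with a 3 mm shift to +y.

```bash
python3 -m pendant '[{"rotation":[0,0,0],"delta_pos":[0.01,-0.06,0.3],"fingers":1},{"rotation":[0,0,0],"delta_pos":[0.01,-0.06,0.7],"fingers":1},{"rotation":[0,0,0],"delta_pos":[0.01,-0.06,1.1],"fingers":1},{"rotation":[0,0,0],"delta_pos":[0.01,-0.06,1.4],"fingers":1},{"rotation":[0,0,0],"delta_pos":[0.01,-0.06,1.7],"fingers":1},{"rotation":[0,0,0],"delta_pos":[0.01,-0.06,2.0],"fingers":1},{"rotation":[0,0,0],"delta_pos":[0.01,-0.06,2.2],"fingers":1},{"rotation":[0,0,0],"delta_pos":[0.01,-0.06,2.4],"fingers":1},{"rotation":[0,0,0],"delta_pos":[0.01,-0.06,2.5],"fingers":1},{"rotation":[0,0,0],"delta_pos":[0.01,-0.06,2.5],"fingers":1}]'
python3 - <<'E'
from h import *
im=eyes.camera("wrist"); cv2.imwrite("pics/w21.png",im)
im=eyes.camera("scene");cv2.imwrite("pics/s21.png",cv2.resize(im[110:300,280:450],None,fx=3.1,fy=3.1,interpolation=cv2.INTER_CUBIC))
E
python3 units.py
```

```text
clock: 24.35
eef_pos: [0.5546, 0.1325, 0.1658]
orientation: [1.0, 0.002, -0.0, -0.0]
wrist_force: [-0.7, 0.4, -1.3]
finger_gap: 0.0172
t 24.45 p [0.5554 0.1327 0.1669] xaxis [1.    0.005 0.001] z [ 0.001  0.001 -1.   ] gap 0.0168 F [-0.3  0.9 -1.9]
```

View pics/w21.png

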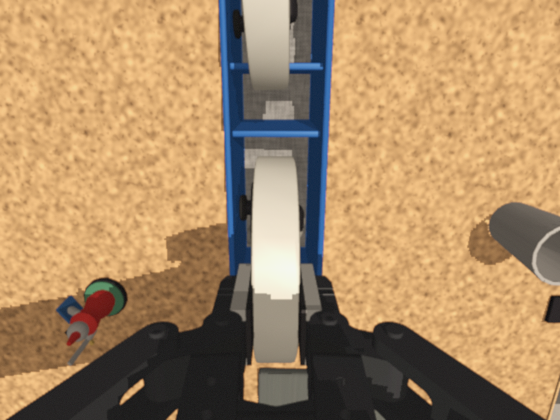

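View pics/s21.png

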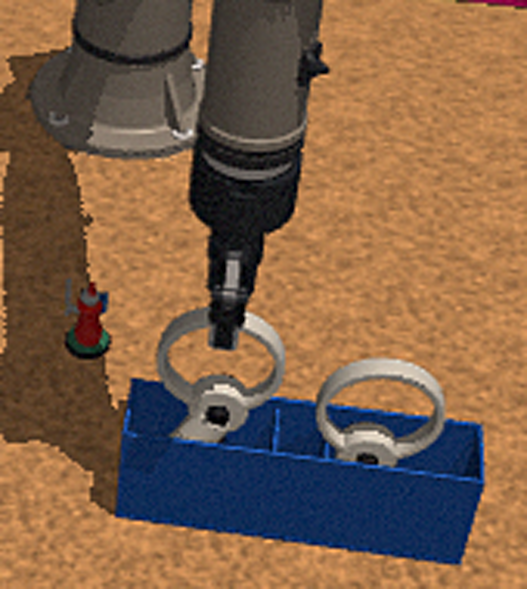

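The controller is inside the walls with clearance. Lowering to the floor as before.

```bash
python3 -m pendant '[{"rotation":[0,0,0],"delta_pos":[0,0,0.15],"fingers":1},{"rotation":[0,0,0],"delta_pos":[0,0,0.3],"fingers":1},{"rotation":[0,0,0],"delta_pos":[0,0,0.42],"fingers":1},{"rotation":[0,0,0],"delta_pos":[0,0,0.52],"fingers":1},{"rotation":[0,0,0],"delta_pos":[0,0,0.6],"fingers":1},{"rotation":[0,0,0],"delta_pos":[0,0,0.66],"fingers":1},{"rotation":[0,0,0],"delta_pos":[0,0,0.66],"fingers":1}]'; python3 -m pendant '[{"rotation":[0,0,0],"delta_pos":[0,0,0.03],"fingers":1},{"rotation":[0,0,0],"delta_pos":[0,0,0.06],"fingers":1},{"rotation":[0,0,0],"delta_pos":[0,0,0.06],"fingers":1}]'; python3 units.py
```

```text
clock: 25.15
eef_pos: [0.5551, 0.1327, 0.1333]
orientation: [1.0, 0.003, 0.0, -0.0]
wrist_force: [-0.4, -0.2, -1.8]
finger_gap: 0.0166
clock: 25.45
eef_pos: [0.5552, 0.1328, 0.1305]
orientation: [1.0, 0.003, 0.0, -0.0]
wrist_force: [-0.2, 0.2, -1.6]
finger_gap: 0.0166
t 25.45 p [0.5552 0.1328 0.1305] xaxis [1.    0.005 0.001] z [ 0.001  0.001 -1.   ] gap 0.0166 F [-0.2  0.2 -1.6]
```

```bash
python3 -m pendant '[{"rotation":[0,0,0],"delta_pos":[0,0,0.015],"fingers":1},{"rotation":[0,0,0],"delta_pos":[0,0,0.03],"fingers":1},{"rotation":[0,0,0],"delta_pos":[0,0,0.03],"fingers":1}]'; python3 units.py
```

```text
clock: 25.75
eef_pos: [0.556, 0.1333, 0.1301]
orientation: [1.0, 0.003, 0.001, -0.001]
wrist_force: [-0.4, 0.8, 5.1]
finger_gap: 0.0165
t 25.75 p [0.556  0.1333 0.1301] xaxis [1.    0.006 0.003] z [ 0.003  0.002 -1.   ] gap 0.0165 F [-0.4  0.8  5.1]
```

Floor contact at 5 N. Releasing.

```bash
python3 -m pendant '[{"rotation":[0,0,0],"delta_pos":[0,0,0],"fingers":0.75},{"rotation":[0,0,0],"delta_pos":[0,0,0],"fingers":0.65},{"rotation":[0,0,0],"delta_pos":[0,0,0],"fingers":0.5},{"rotation":[0,0,0],"delta_pos":[0,0,0],"fingers":0.5},{"rotation":[0,0,0],"delta_pos":[0,0,0],"fingers":0.3},{"rotation":[0,0,0],"delta_pos":[0,0,0],"fingers":0},{"rotation":[0,0,0],"delta_pos":[0,0,0],"fingers":0},{"rotation":[0,0,0],"delta_pos":[0,0,0],"fingers":0}]'
python3 - <<'E'
from h import *
im=eyes.camera("wrist"); cv2.imwrite("pics/w22.png",im)
E
python3 units.py
```

```text
clock: 26.55
eef_pos: [0.5561, 0.1333, 0.1301]
orientation: [1.0, 0.003, 0.001, -0.001]
wrist_force: [0.1, 0.1, 1.0]
finger_gap: 0.0852
t 26.6 p [0.5561 0.1333 0.1301] xaxis [1.    0.006 0.003] z [ 0.003  0.002 -1.   ] gap 0.0855 F [ 0.4 -0.3  0.2]
```

View pics/w22.png

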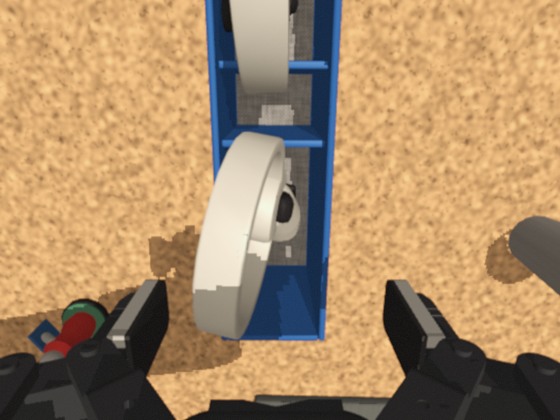

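The right controller leans toward -x and has yawed a little. The fingers are clear on both sides, so I'll retreat straight up and check its tilt.

```bash
python3 -m pendant '[{"rotation":[0,0,0],"delta_pos":[0,0,-0.2],"fingers":0},{"rotation":[0,0,0],"delta_pos":[0,0,-0.6],"fingers":0},{"rotation":[0,0,0],"delta_pos":[0,0,-1.2],"fingers":0},{"rotation":[0,0,0],"delta_pos":[0,0,-2],"fingers":0},{"rotation":[0,0,0],"delta_pos":[0,0,-2.8],"fingers":0},{"rotation":[0,0,0],"delta_pos":[0,0,-3.6],"fingers":0},{"rotation":[0,0,0],"delta_pos":[0,0,-4],"fingers":0},{"rotation":[0,0,0],"delta_pos":[0,0,-4],"fingers":0}]'
python3 - <<'E'
from h import *
im=eyes.camera("wrist"); cv2.imwrite("pics/w23.png",im)
im=eyes.camera("scene");cv2.imwrite("pics/s23f.png",im); cv2.imwrite("pics/s23.png",cv2.resize(im[190:300,300:450],None,fx=5,fy=5,interpolation=cv2.INTER_CUBIC))
E
python3 units.py
```

```text
clock: 27.4
eef_pos: [0.5575, 0.1329, 0.3351]
orientation: [1.0, 0.003, 0.006, -0.002]
wrist_force: [0.4, 0.5, -0.3]
finger_gap: 0.0854
t 27.5 p [0.5556 0.1329 0.3305] xaxis [1.    0.005 0.004] z [ 0.004  0.002 -1.   ] gap 0.0853 F [-0.5 -0.1 -0.4]
```

View pics/w23.png

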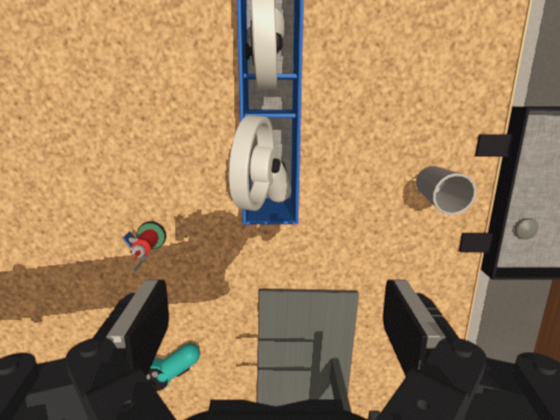

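View pics/s23.png

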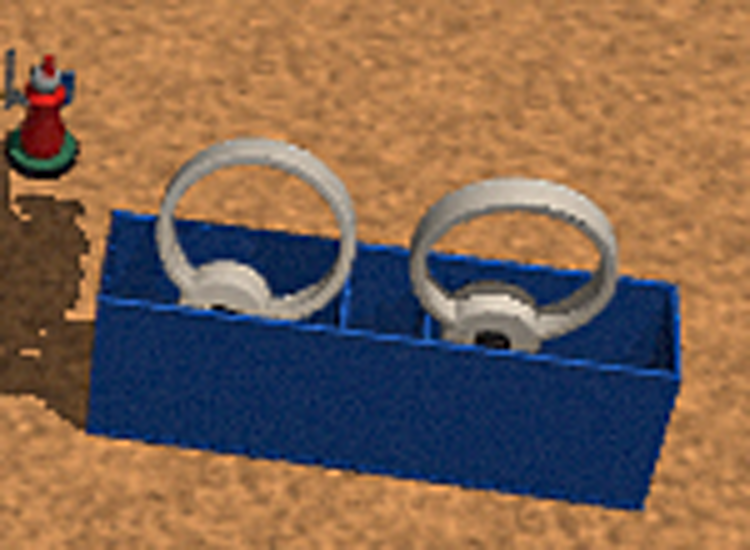

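Both stand in their compartments, and the right one leans toward -x. I'll estimate its tilt by triangulating ring features.

Run:
```python
from h import *
im=cv2.imread("pics/w23.png"); cv2.imwrite("pics/w23c.png",cv2.resize(im[100:240,215:315],None,fx=5,fy=5,interpolation=cv2.INTER_CUBIC)[:600])
im=eyes.camera("top"); cv2.imwrite("pics/t23.png",cv2.resize(im[175:235,160:270],None,fx=7,fy=7,interpolation=cv2.INTER_CUBIC))
for n in ["controller_right","controller_left"]:
  for c in ["top","scene"]:
    eyes.camera(c); print(n,c,[(np.round(d["at"],1).tolist(),round(float(d["score"]),2)) for d in eyes.boxes_of(c,n)])
```

```text
controller_right top [([330.4, 262.8], 0.81), ([239.7, 206.5], 0.45)]
controller_right scene [([230.7, 199.6], 0.73)]
controller_left top [([409.7, 297.1], 0.93), ([243.8, 203.1], 0.75), ([184.7, 195.2], 0.61)]
controller_left scene [([167.1, 171.0], 0.93), ([403.7, 248.6], 0.92), ([349.6, 244.9], 0.25)]
```

View pics/w23c.png

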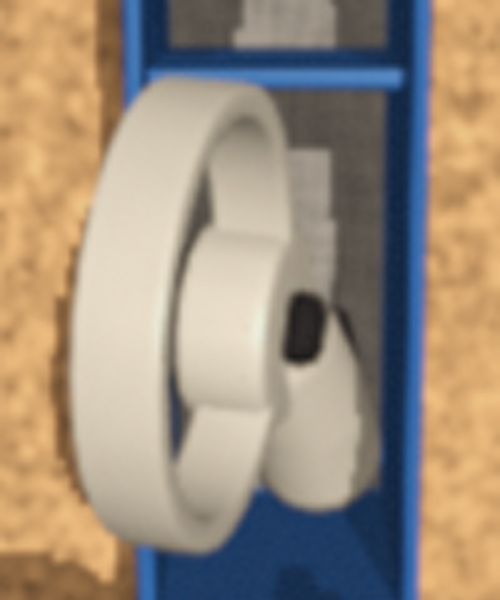

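View pics/t23.png

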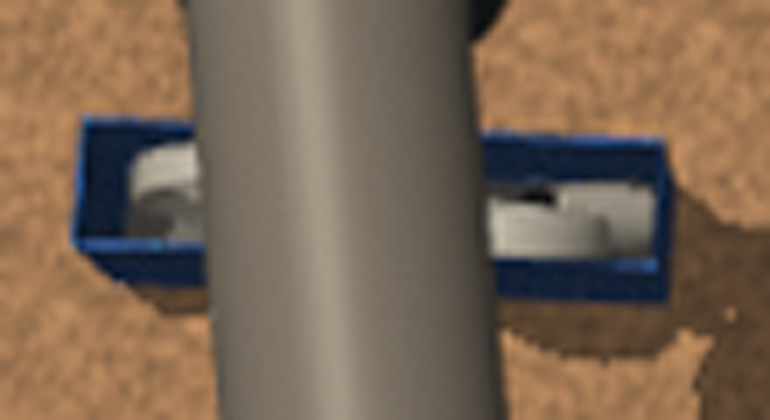

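```bash
cat > pose.py <<'E'
from h import *
import sys
from scipy.optimize import minimize
from scipy.spatial.transform import Rotation as R
side=sys.argv[1]; s=-1 if side=="right" else 1
mw=eyes.camera_model("wrist"); iw=eyes.camera("wrist"); isc=eyes.camera("scene"); ms=eyes.camera_model("scene")
cv2.imwrite("pics/fit_w.png",iw)
def white(im): 
    h=cv2.cvtColor(im,cv2.COLOR_BGR2HSV); return ((h[...,1]<65)&(h[...,2]>95))
yc=.1244 if s<0 else .2824
def roi(m,c):
    P=np.array([proj(c,(x,y,z),m) for x in(.50,.60) for y in(yc-.062,yc+.062) for z in(.03,.19)]); return P.min(0),P.max(0)
def clip(M,m,c):
    a,b=roi(m,c); Z=np.zeros_like(M); a=np.maximum(a,0).astype(int); b=np.maximum(b,0).astype(int); Z[a[1]:b[1],a[0]:b[0]]=M[a[1]:b[1],a[0]:b[0]]; return Z
T=np.linspace(0,2*np.pi,120,endpoint=False); pts=[]
for x in np.linspace(-.009,.009,7):
    for r in(.042,.0455,.049): pts.append(np.c_[np.full(120,x),r*np.sin(T),r*np.cos(T)])
for x in np.linspace(-.014,.014,9):
    for r in (.008,.016,.024): pts.append(np.c_[np.full(60,x),r*np.sin(T[::2]),-.049+r*np.cos(T[::2])])
a=np.array([0,0,-.055]);b=np.array([.006,s*.022,-.105]); 
G=R.random(150,random_state=1).apply([0,0,1])*.0165
for t in np.linspace(0,1,9): pts.append(a+t*(b-a)+G)
pts=np.vstack(pts)
def vis(W,m):
    C=np.array(m["extrinsics"])[:3,3]; ok=np.ones(len(W),bool); cx,cy=.5545,.2034
    for ax,v,lim in [(0,cx+.030,None),(0,cx-.030,None),(1,cy+.138,None),(1,cy-.138,None),(1,yc-.059,.09),(1,yc+.059,.09)]:
        d=C-W; t=(v-W[:,ax])/d[:,ax]; X=W+t[:,None]*d; hgt=.1 if lim is None else lim
        o=1-ax; inside=(abs(X[:,o]-(cy if o==1 else cx))<(.14 if o==1 else .032))
        ok&=~((t>0)&(t<1)&(X[:,2]<hgt)&inside)
    return ok
def render(p,m,shape):
    W=R.from_rotvec(p[3:]).apply(pts)+p[:3]; ok=vis(W,m); W=W[ok]
    E=np.array(m["extrinsics"]);K=np.array(m["intrinsics"]); q=(W-E[:3,3])@E[:3,:3]@K.T; u=np.round(q[:,:2]/q[:,2:]).astype(int)
    I=np.zeros(shape,np.uint8); g=(u[:,0]>=0)&(u[:,0]<shape[1])&(u[:,1]>=0)&(u[:,1]<shape[0]); I[u[g,1],u[g,0]]=1
    return cv2.morphologyEx(I,cv2.MORPH_CLOSE,np.ones((3,3)))
use=[(mw,"wrist",clip(white(iw),mw,"wrist")),(ms,"scene",clip(white(isc),ms,"scene"))]
def cost(p):
    c=0
    for m,n,M in use:
        I=render(p,m,M.shape)>0; c+=1-(I&M).sum()/max((I|M).sum(),1)
    return c
best=None
for ty in (0,-.2,-.4):
  for tx in (-.15,0,.15):
    for tz in (0,-.25):
      R0=(R.from_euler("z",tz)*R.from_euler("y",ty)*R.from_euler("x",tx)).as_rotvec()
      p0=np.r_[.548,yc-s*.015,.128,R0]
      sim=np.vstack([p0]+[p0+d for d in np.diag([.01,.01,.01,.15,.15,.15])])
      r=minimize(cost,p0,method="Nelder-Mead",options=dict(initial_simplex=sim,maxfev=350,xatol=1e-4,fatol=1e-4))
      if best is None or r.fun<best.fun: best=r
p=best.x; M=R.from_rotvec(p[3:]).as_matrix()
foot=p[:3]+M@[.006,s*.024,-.1215]
print(side,"cost",round(best.fun,3),"origin",p[:3].round(4),"zaxis",M[:,2].round(3),"tilt deg",np.rad2deg(np.arccos(M[2,2])).round(1),"foot",foot.round(4),"rel bin",(foot-[.5545,yc,.004]).round(4))
for m,n,MM in use:
    im=(iw if n=="wrist" else isc).copy(); I=render(p,m,MM.shape); e=cv2.morphologyEx(I,cv2.MORPH_GRADIENT,np.ones((3,3)))
    im[e>0]=(0,0,255); a,b=roi(m,n); a=np.maximum(a-20,0).astype(int); b=(b+20).astype(int); cv2.imwrite(f"pics/fit_{side}_{n}.png",cv2.resize(im[a[1]:b[1],a[0]:b[0]],None,fx=3,fy=3)[:600,:800])
E
python3 pose.py right
```

```text
right cost 0.384 origin [0.5381 0.1364 0.1082] zaxis [-0.231  0.28   0.932] tilt deg 21.3 foot [0.5694 0.0792 0.0027] rel bin [ 0.0149 -0.0452 -0.0013]
```

```bash
python3 -c "
import cv2,numpy as np
a=cv2.imread('pics/fit_right_wrist.png');b=cv2.imread('pics/fit_right_scene.png');print(a.shape,b.shape)
h=max(a.shape[0],b.shape[0]);c=np.zeros((h,a.shape[1]+b.shape[1],3),np.uint8);c[:a.shape[0],:a.shape[1]]=a;c[:b.shape[0],a.shape[1]:]=b
cv2.imwrite('pics/fit_r.png',c[:600,:800])"
```

```text
(582, 501, 3) (363, 300, 3)
```

View pics/fit_r.png

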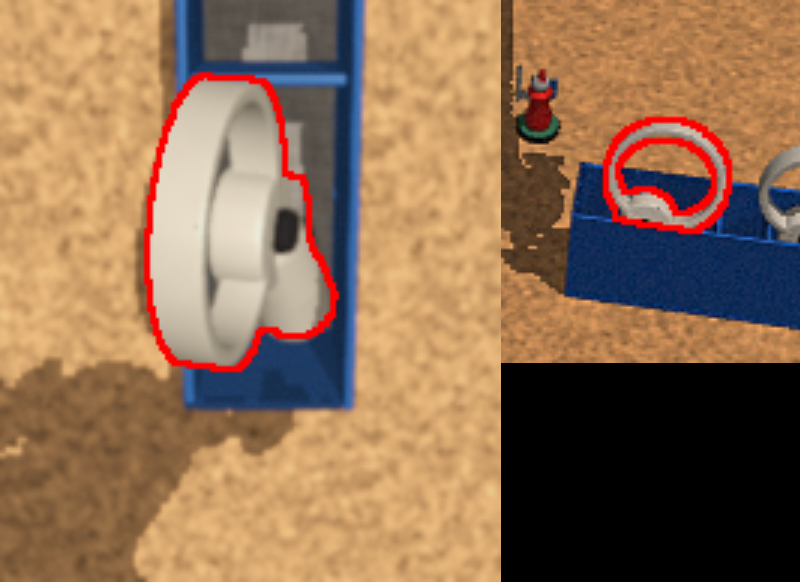

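The fit overlays the image well. The right controller is tilted 21° (limit 34°), its foot is inside the compartment, and the ring centre is 108 mm high. I'll move the camera to check the left one the same way.

```bash
python3 -m pendant '[{"rotation":[0,0,0],"delta_pos":[0,-0.5,0],"fingers":0},{"rotation":[0,0,0],"delta_pos":[0,-1.2,0],"fingers":0},{"rotation":[0,0,0],"delta_pos":[0,-1.9,0],"fingers":0},{"rotation":[0,0,0],"delta_pos":[0,-2.4,0],"fingers":0},{"rotation":[0,0,0],"delta_pos":[0,-2.6,0],"fingers":0},{"rotation":[0,0,0],"delta_pos":[0,-2.6,0],"fingers":0},{"rotation":[0,0,0],"delta_pos":[0,-2.6,0],"fingers":0}]'; python3 pose.py left; python3 pose.py right; python3 units.py; python3 -c "
import cv2,numpy as np
a=cv2.imread('pics/fit_left_wrist.png');b=cv2.imread('pics/fit_left_scene.png')
h=max(a.shape[0],b.shape[0]);c=np.zeros((h,a.shape[1]+b.shape[1],3),np.uint8);c[:a.shape[0],:a.shape[1]]=a;c[:b.shape[0],a.shape[1]:]=b
cv2.imwrite('pics/fit_l.png',c[:600,:800])"
python3 - <<'E'
from h import *
im=eyes.camera("scene"); a=cv2.imread("pics/scene0.png")
for n,(x0,y0,x1,y1) in {"knight":(297,196,320,226),"cup":(305,310,335,350)}.items():
    t=a[y0:y1,x0:x1]; r=cv2.matchTemplate(im[y0-15:y1+15,x0-15:x1+15],t,cv2.TM_CCOEFF_NORMED); _,v,_,l=cv2.minMaxLoc(r); print(n,"shift px",np.array(l)-15,round(v,3))
E
```

```text
clock: 28.75
eef_pos: [0.5553, 0.2609, 0.3302]
orientation: [1.0, 0.002, 0.001, 0.0]
wrist_force: [-0.4, -0.8, -0.8]
finger_gap: 0.0854
left cost 0.595 origin [0.5491 0.2592 0.1212] zaxis [ 0.002 -0.217  0.976] tilt deg 12.5 foot [0.5534 0.3093 0.0079] rel bin [-0.0011  0.0269  0.0039]
right cost 0.695 origin [0.5395 0.1371 0.1091] zaxis [-0.241  0.282  0.929] tilt deg 21.8 foot [0.5709 0.0794 0.0039] rel bin [ 0.0164 -0.045  -0.0001]
t 28.95 p [0.5552 0.261  0.3306] xaxis [1.    0.003 0.003] z [ 0.003  0.001 -1.   ] gap 0.0856 F [0.4 0.1 0.1]
knight shift px [0 0] 0.725
cup shift px [0 0] 0.994
```

View pics/fit_l.png

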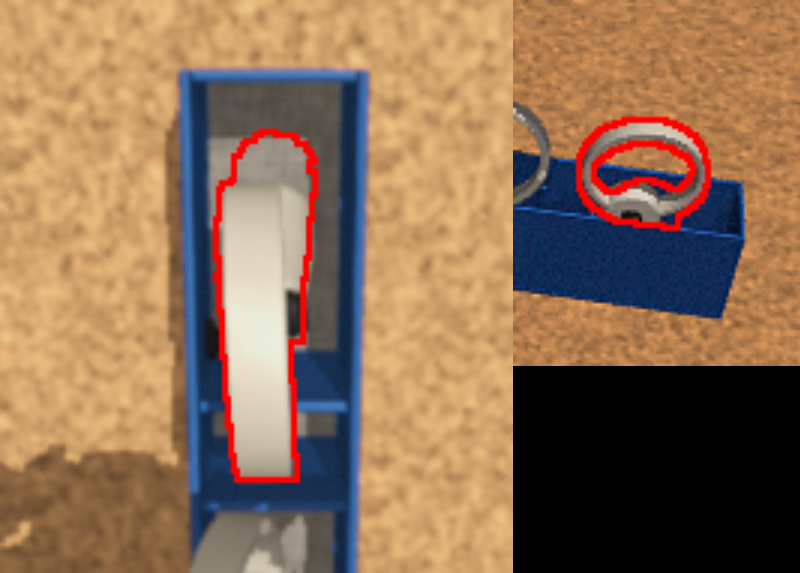

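All the checks are satisfied: both controllers are at rest and released, the knight and cup show no shift, and the arm is clear. Handing in.

```bash
python3 -c "
from rig import env
print(env.job_done())"
```

```text
the job is handed in; nothing more can be done
None
```

Both controllers are off their hooks and standing handle-down in their own compartments, left in left and right in right, released and at rest. I handed the job in at about 29 s of the 72 s allowed; no verdict was reported.

**What went differently:** The first pinch closed on nothing. The scene and wrist cameras both showed the fingertips about 20–25 mm behind the reported TCP. I went that much lower, and both grips then held at a 17 mm gap. The missed pinch pushed the left ring a few millimetres along its hook, and it swung back to hang normally.

**Last checks:**

| Controller | Tilt (limit about 34°) | Foot from its bin centre (x, y) | Foot above bin floor |
|---|---|---|---|
| Left | 8–12° | -1, +27 mm | about 4 mm |
| Right | 21–22°, leaning toward the robot | +16, -45 mm | about 0 mm |

- **Set-down force:** The wrist readings were about 8 N on the left and 5 N on the right, against the 30 N limit.
- **Knight and dice cup:** Neither shifted in the scene image. The knight's match score was only 0.73, probably because the arm's shadow fell across it.
- **Weaker measurement:** The left controller's fit was loose, because the grey compartment floor was partly taken for controller. The right one's first fit overlaid the image closely.

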